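# Tug-check the interlock plug, then arm the demonstration laser

### The arm

A 6-joint arm with a two-finger parallel gripper is mounted at the origin on the work surface. World frame = base frame: x ahead of the robot, y to its left, z up, the work surface at z = 0. Lengths are in m, angles in degrees, forces in N, time in s.
With the tool pointing down it reaches from about 0.35 to 0.875 m from the base axis. Payload 4.2 kg.
Tool frame: the origin (TCP) lies midway between the tips of the shut fingers; the grasp point (between the pads) lies r.pinch_z behind it (r.pinch_z is the distance from the TCP to the grasp point, in m); z points along the fingers, y is the direction in which the jaws open and shut (so a half turn about z gives the same grasp; the last joint's range is limited). The gripper opens to 87 mm and grips with 3 to 60 N. Pads are 19 mm wide; open, the fingers measure 117 mm over their backs; the gripper's body (75 mm by 190 mm) begins 51 mm behind the grasp point.
Start: joints at [-49.24, 22.042, 0.453, 0, -68.411, -14.817], TCP at [0.273, -0.562, 0.223] pointing down, gripper open.
Joint ranges: [-179.83, 179.83], [-69.29, 118.12], [-61.27, 80.66], [-181.25, 117.63], [-171.15, -9.14], [-177.46, 177.46]. Speed limits (degrees/s): [159.86, 159.86, 180, 180, 180, 180].

### API

Orientations are given as a 3x3 rotation matrix whose columns are the frame's x, y, z axes.
In Python, from station import r gives the robot as it stands. The module is installed in compiled form; this text tells all that it offers.
- The arm moves only by the tool play_rows, never from a script. Its argument "deltas" is a list of rows, each a list of 7 numbers: the shift along the tool's x, y, z in units of 25 mm (1.0 is 25 mm), then the turn, a rotation vector about the tool's x, y, z in units of 5 degrees (1.0 is 5 degrees), then the finger opening in mm, from 0 to 87. In form: [[tx, ty, tz, wx, wy, wz, fingers], ...]. A call has 1 to 12 rows; each row is the pose to reach, as a shift and turn from the pose commanded when the call began, along the tool's axes at that moment; what a row does not reach only later rows make up. A row lasts 1/10 s, in which the tool goes at most 50 mm and 8.59 degrees, less where a joint would pass 70% of its speed; a pose out of reach is approached as far as the arm can. A call with a gripper value outside its range is refused whole. The fingers move at their own pace and stop on an object; the grip force is fixed at half the most. Time passes only in rows, so rows that repeat a pose let the fingers close. It gives the time, the measured TCP pose, the force and the opening at its end, in the units of the state.
- r.sense(): the state, without advancing time (a new reading comes with each control period).
- r.capture(name): name is "scene" or "side" or "wrist"; returns a dict with "pixels" (384x512x3 uint8, red, green, blue), "camera_matrix" (3x3 intrinsics, pixels), "k1" (the pictures are not rectified: a ray, as slopes to the right and down, at radius r is drawn at 1 + k1 r^2 times it, then the intrinsics apply), "R" (3x3) and "t" (3): a world point X has camera coordinates R X + t; the wrist camera has in their place "T_tool_cam" (4x4, takes a point from camera to tool coordinates, whose origin is the TCP and whose axes are the flange's). Camera axes: x right, y down, z forward; pixel columns grow to the right and rows downward; lengths in m; the calibration is good to about 2 mm. A picture is of the moment at which its call begins: read the wrist's pose just before it. There is no depth.
- r.finish_job(): hands the job in, once; it reports no verdict.
Trained networks look in the newest picture that a camera, given by its name, has taken for a name from the list of things; names that differ only in an ending like _2 or _b are one class to them, and where a whole thing is asked for, a point or a joint stands for the part that bears it (a point fixed in the world has none). Each returns a list of dicts, best first, with "score" (0 to 1); they miss things now and then, are a little off and sometimes report something else, mostly with a low value. They report only what shows in the picture. A call takes as long as a camera call.
- r.spot_in(camera, target): "centre" ([x, y, z] in m, in world coordinates, good to about 4 mm: the middle of the surface that is visible of it).
- r.cut_out(camera, target): "region" (384x512 bool, what is visible of it).
The state is a dict: "time_s": time; "joints": joint angles; "joint_velocities": joint speeds; "effort": joint torques, N m; "tcp_pos": TCP position; "ee_rot": TCP orientation; "wrist_force": force on the tool from outside, world axes, zero at the start; "moment": the same for the moment, N m; "gripper_width": opening from 0.0 (shut) to 1.0 (fully open).
Only numpy, scipy, OpenCV 4.12 (cv2) and the standard library are available. Lean on these libraries where they do the work, as an engineer would, in place of code of your own. Each camera call takes 0.05 s, during which the arm holds its last target.

### The job

Get the demonstration laser ready for class: grip the lime-green interlock plug on the sloping panel and pull it straight out from the panel with a steady 12 N or so for about a second, to check that its latch holds (20 N would tear it), then let go so that it springs back home. After that lift the red-tinted safety cover well open, flip the toggle beneath it up the slope to armed, and close the cover fully over it again. Do not knock the laser head that overhangs the plug, and leave the other things on the bench where they are.

Things in the scene. Friction and masses are not known exactly. Their poses are not given: they have to be found in the camera images.
- console: Grey laser console fixed on the bench, panel to the robot's right, 340 mm wide (y). Origin on the bench under its middle; x to the back, y to its left, z up. The panel slopes up to the back at 35 degrees, from 30 mm high at x -125 to 128 mm at x +14 mm, then a flat deck to x +115. Two modules (3 mm plates) on the slope, centred at y +75 and -75 mm: interlock and arming, either way round.
- plug_grip (a point): Middle of the plug's grip, on its axis, 35 mm out from the panel; moves with it. x up the slope, y level to the left, z straight out of the panel (35 degrees from vertical, towards the operator): pull along z. The plug is a plain round lime grip, 26 mm in diameter, from 12 to 54 mm out, with dark grooves; round socket 42 mm wide below it.
- plug (a joint): How far the plug is drawn out (m), 0 = home. A latch spring holds it: it starts to move at 3 N and gives 1 mm for each further 2.5 N (12 N at 3.6 mm, 20 N at 6.8 mm); it springs back when released. It does not turn.
- laser_head: Black laser barrel, 55 mm in diameter, fixed on brackets on the deck behind and above the plug. Origin on the panel at the plug's axis; axes level, x to the back. The barrel lies along x from -7 to +158 mm, its axis 150 mm above the origin: it overhangs the plug, so a gripper straight from above meets it and one in line with the plug passes clear. Do not knock it. A fixed beam stop stands 65 mm behind its front end.
- cover_tab (a point): Middle of the red finger tab of the safety cover; moves with it. Tab: solid, 10 mm thick (y) and 18 mm high, standing out 33 mm from the cover's lower end, this point 22 mm from that end. Axes turn with the cover; when closed x is up the slope, y level to the left, z out of the panel, and the point is 34 mm out from the panel.
- cover_hinge (a point): Middle of the cover's hinge at its upper end, 7 mm out from the panel; y is the hinge axis. In this frame (it turns with the cover) the tab point is at x -92, z +27 mm. Cover: tinted clear plastic box open below, 56 mm wide (y), from x -4 to -70 mm, top at z +34 mm.
- cover (a joint): Cover angle (rad): 0 = shut on the panel, grows to 1.9 as the lower end swings up and over the hinge. A friction hinge: stays where it is left (needs about 0.5 N at the tab). May start slightly ajar.
- toggle_tip (a point): Near the tip of the toggle lever (steel with a black tip) under the cover, 25 mm from its pivot and about 30 mm out from the panel; lever 10 mm thick at most, its end 4 mm past this point. The pivot is 6 mm out from the panel, 46 mm down the slope from the hinge and midway between the cover's sides.
- toggle (a joint): Toggle angle (rad): 0 = off, leaning 20 degrees down the slope; 0.7 = armed, leaning 20 degrees up the slope. Stiff: stays where it is left, moved by about 2 N at the tip; push it up the slope to its stop.
- lens_stand: Loose lens on a post, 153 mm high, foot 64 mm in diameter, behind the console; origin under its foot. Leave alone.
- jar: Loose clear jar with blue lid, 80 mm in diameter, 94 mm high, side handle reaching 64 mm out, on the bench in front of the panel; origin under its middle. Leave alone.
- pencil: Loose blue pencil, 140 mm long (y), 9 mm thick, on the bench just in front of the panel; origin under its middle. Leave alone.
- book: Loose textbook, 150 by 210 by 19 mm, far left. Leave alone.
- phone: Loose black phone, 72 by 148 by 9 mm, far right. Leave alone.
- calculator: Loose pocket calculator, 130 by 75 by 15 mm, far right. Leave alone.

How it is judged:
By the outcome, as a careful person would: the job done as asked, in the order asked, and still so for the second after the job is handed in, with the robot touching nothing.
It also fails if it takes over 72 s, if anything falls off the work surface, if the arm or the gripper's body presses on something with over 40 N, if the wrist force passes 120 N, or if a joint passes its speed limit or range.

## Working session

There is one attempt and no reset: what is moved stays moved. The work goes in short steps, Python scripts to look and compute and a tool call to move; the robot and the scene stay as the last step left them, time stands still between calls to the robot, and variables do not carry over. Pictures are saved under pics/ and viewed, and the job is handed in when it is done.

Besides the shell and the picture viewer there is one more tool, called after "Emit:" as a command line: name --pt "numbers of a row" for each row, then --argument value for the rest. play_rows: Moves the arm, as the interface text tells. Its arguments: {"type":"object","properties":{"deltas":{"type":"array","items":{"type":"array","items":{"type":"number"}}}},"required":["deltas"]}

```bash
mkdir -p pics; ls; cat > h.py <<'E'
import numpy as np, cv2
from station import r
def cap(cam,name):
    c=r.capture(cam); cv2.imwrite('pics/'+name+'.png',c['pixels'][:,:,::-1]); return c
E
python3 - <<'E'
from h import *
s=r.sense(); print({k:(np.round(v,3).tolist()) for k,v in s.items()}, r.pinch_z)
for cam in ['scene','side','wrist']:
    c=cap(cam,cam+'0'); 
    print(cam,{k:np.round(v,4).tolist() for k,v in c.items() if k!='pixels'})
    for t in ['console','plug_grip','cover_tab','cover_hinge','toggle_tip','laser_head','jar','pencil','lens_stand']:
        try: print(t,[(np.round(d['centre'],3).tolist(),round(d['score'],2)) for d in r.spot_in(cam,t)[:2]])
        except Exception as e: print(t,e)
E
```

```text
pics
{'time_s': 0.0, 'joints': [-49.238, 22.09, 0.378, -0.029, -68.411, -14.815], 'joint_velocities': [0.013, -0.001, -0.059, 0.007, -0.111, -0.009], 'effort': [0.0, -39.067, 18.74, 4.22, 0.011, -0.0], 'tcp_pos': [0.273, -0.561, 0.221], 'ee_rot': [[-0.899, -0.437, -0.001], [-0.437, 0.899, 0.002], [0.0, 0.002, -1.0]], 'wrist_force': [-0.13, -0.622, -0.266], 'moment': [0.021, -0.061, -0.058], 'gripper_width': 1.001} 0.0187
scene {'camera_matrix': [[423.748, 0.0, 260.0956], [0.0, 423.748, 199.3838], [0.0, 0.0, 1.0]], 'k1': -0.1196, 'R': [[-0.7294, 0.684, -0.0104], [0.5805, 0.6108, -0.5385], [-0.362, -0.3988, -0.8426]], 't': [0.3859, -0.2993, 1.7825]}
console [([0.574, 0.203, 0.127], 0.91)]
plug_grip []
cover_tab [([0.472, 0.07, 0.121], 0.94)]
cover_hinge [([0.465, 0.072, 0.121], 0.65), ([0.43, -0.403, 0.011], 0.18)]
toggle_tip [([0.506, 0.36, 0.016], 0.25)]
laser_head [([0.61, 0.187, 0.255], 0.71), ([0.57, 0.201, 0.127], 0.21)]
jar [([0.671, -0.035, 0.094], 0.71)]
pencil [([0.465, 0.073, 0.121], 0.64), ([0.523, -0.052, 0.006], 0.57)]
lens_stand [([0.505, 0.359, 0.016], 0.82)]
side {'cam
[... 259 characters left out ...]
 ([0.606, 0.067, 0.127], 0.26)]
plug_grip [([0.604, 0.067, 0.13], 0.44), ([0.583, 0.142, 0.124], 0.19)]
cover_tab []
cover_hinge []
toggle_tip [([0.581, -0.365, 0.017], 0.22)]
laser_head [([0.588, 0.166, 0.25], 0.75)]
jar [([0.651, -0.075, 0.085], 0.9)]
pencil [([0.521, -0.054, 0.009], 0.68)]
lens_stand [([0.505, 0.349, 0.121], 0.61)]
wrist {'camera_matrix': [[281.0796, 0.0, 251.8637], [0.0, 281.0796, 189.6128], [0.0, 0.0, 1.0]], 'k1': 0.0105, 'T_tool_cam': [[0.0008, -0.9595, -0.2816, 0.0769], [1.0, 0.0006, 0.0008, 0.0004], [-0.0006, -0.2816, 0.9595, -0.1619], [0.0, 0.0, 0.0, 1.0]]}
console []
plug_grip []
cover_tab []
cover_hinge []
toggle_tip []
laser_head []
jar []
pencil []
lens_stand []
```

View pics/scene0.png

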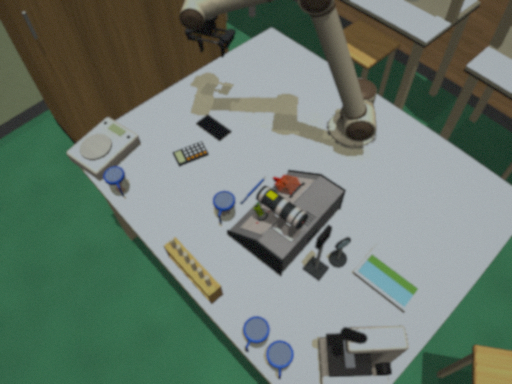

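View pics/side0.png

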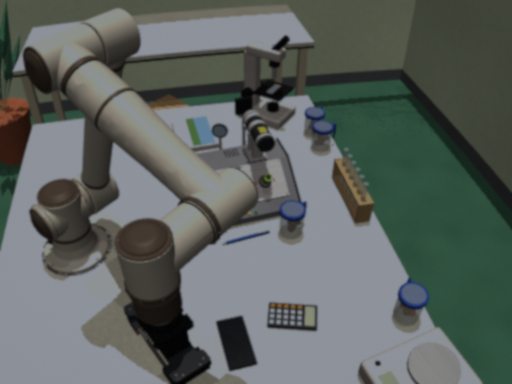

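View pics/wrist0.png

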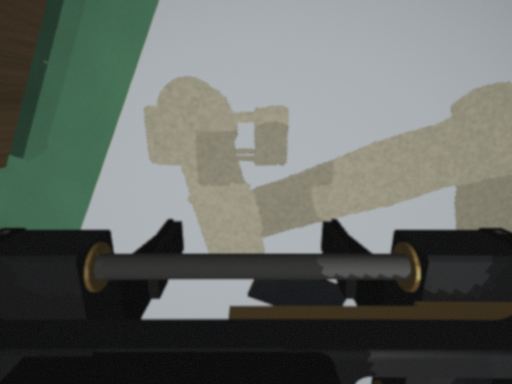

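```bash
python3 - <<'E'
import cv2
a=cv2.imread('pics/scene0.png')[160:280,200:360]; a=cv2.resize(a,(800,600),interpolation=3)
cv2.imwrite('pics/z1.png',a)
a=cv2.imread('pics/side0.png')[90:250,200:360]; a=cv2.resize(a,(600,600),interpolation=3)
cv2.imwrite('pics/z2.png',a)
E
```

```text
(no output)
```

View pics/z1.png

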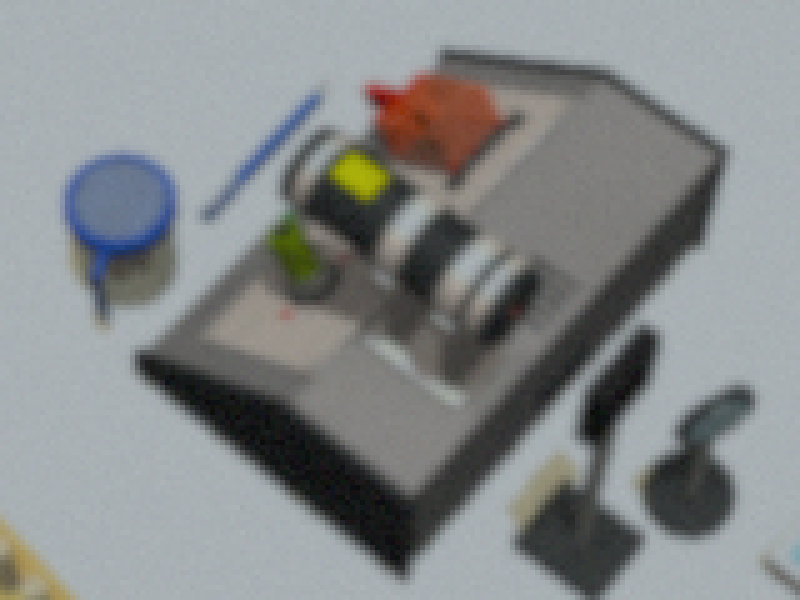

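View pics/z2.png

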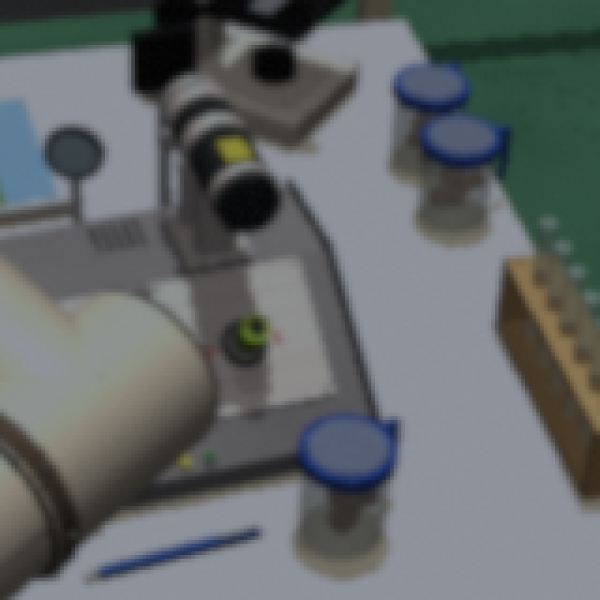

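```bash
cat >> h.py <<'E'
def proj(c,X):
    X=np.atleast_2d(X); p=X@np.array(c['R']).T+np.array(c['t']); s=p[:,:2]/p[:,2:]
    r2=(s**2).sum(1,keepdims=True); s=s*(1+c['k1']*r2); K=np.array(c['camera_matrix'])
    return s*[K[0,0],K[1,1]]+K[:2,2]
def conT(v):
    x,y,a=v; return np.array([[np.cos(a),-np.sin(a),0,x],[np.sin(a),np.cos(a),0,y],[0,0,1,0],[0,0,0,1]])
def app(T,P): return np.atleast_2d(P)@T[:3,:3].T+T[:3,3]
E
python3 - <<'E'
from h import *
from scipy.optimize import least_squares
c=r.capture('scene')
P=np.array([[115,170,128],[115,-170,128],[14,170,128],[14,-170,128],[-125,170,30],[-125,-170,30]])/1e3
u=np.array([[725,150],[410,500],[605,72],[290,400],[443,52],[137,357]])/5+[200,160]
f=least_squares(lambda v:(proj(c,app(conT(v),P))-u).ravel(),[.55,.15,1.57],x_scale=[.1,.1,.1])
print(f.x,np.degrees(f.x[2]),f.fun.round(1))
E
```

```text
[0.52283255 0.13115027 1.67995186] 96.2541511656277 [-0.9  0.3  0.4 -0.8 -0.4  0.6 -0.1  0.6 -0.   0.6  1.1 -0.9]
```

```bash
cat >> h.py <<'E'
from scipy.spatial.transform import Rotation as Rn
CON=[0.5228,0.1312,1.680]
S=np.radians(35)
def panelR(v=CON):  # columns: up-slope, left, out  (world)
    Rc=conT(v)[:3,:3]
    return Rc@np.array([[np.cos(S),0,-np.sin(S)],[0,1,0],[np.sin(S),0,np.cos(S)]])
def toolR(v=CON,tilt=0,yaw=0):
    p=panelR(v); R=np.c_[-p[:,0],p[:,1],-p[:,2]]   # x down slope, y left, z in
    return R@Rn.from_euler('y',tilt,degrees=True).as_matrix()
def delta(pos,R,verbose=True):
    s=r.sense(); R0=np.array(s['ee_rot']); 
    d=R0.T@(np.array(pos)-s['tcp_pos'])/.025; w=Rn.from_matrix(R0.T@R).as_rotvec(degrees=True)/5
    print('delta',np.round(np.r_[d,w],2).tolist(),'|d|mm',round(np.linalg.norm(d)*25,1),'ang',round(np.linalg.norm(w)*5,1))
def con(p,v=CON): return app(conT(v),p)[0]
def tocon(p,v=CON): T=np.linalg.inv(conT(v)); return app(T,p)
E
python3 - <<'E'
from h import *
delta(con([-.170,0,.243]),toolR()); R=toolR(); print(R)
delta(con([-.170,0,.243]),R@np.diag([-1,-1,1]))
E
```

```text
delta [-18.81, 14.17, -0.82, -4.29, -6.09, -13.6] |d|mm 589.0 ang 77.5
[[ 0.08927672 -0.9940432  -0.06251223]
 [-0.81427252 -0.10898675  0.57015976]
 [-0.57357644  0.         -0.81915204]]
delta [-18.81, 14.17, -0.82, -6.67, 4.7, 21.16] |d|mm 589.0 ang 113.4
```

Emit:
play_rows --pt "-18.8 14.2 -0.8 -4.29 -6.09 -13.6 87" --pt "-18.8 14.2 -0.8 -4.29 -6.09 -13.6 87" --pt "-18.8 14.2 -0.8 -4.29 -6.09 -13.6 87" --pt "-18.8 14.2 -0.8 -4.29 -6.09 -13.6 87" --pt "-18.8 14.2 -0.8 -4.29 -6.09 -13.6 87" --pt "-18.8 14.2 -0.8 -4.29 -6.09 -13.6 87" --pt "-18.8 14.2 -0.8 -4.29 -6.09 -13.6 87" --pt "-18.8 14.2 -0.8 -4.29 -6.09 -13.6 87" --pt "-18.8 14.2 -0.8 -4.29 -6.09 -13.6 87" --pt "-18.8 14.2 -0.8 -4.29 -6.09 -13.6 87" --pt "-18.8 14.2 -0.8 -4.29 -6.09 -13.6 87" --pt "-18.8 14.2 -0.8 -4.29 -6.09 -13.6 87"

```text
time_s: 2.75
tcp_pos: [0.5417, -0.0348, 0.2427]
ee_rot: [[0.09, -0.994, -0.063], [-0.814, -0.11, 0.57], [-0.574, -0.0, -0.819]]
wrist_force: [1.7, -1.1, -0.8]
gripper_width: 0.998
```

```bash
cat >> h.py <<'E'
def wcam():
    s=r.sense(); c=r.capture('wrist'); T=np.eye(4); T[:3,:3]=s['ee_rot']; T[:3,3]=s['tcp_pos']
    W=np.linalg.inv(T@np.array(c['T_tool_cam'])); c['R']=W[:3,:3]; c['t']=W[:3,3]; return c
def ray(c,u):
    K=np.array(c['camera_matrix']); q=cv2.undistortPoints(np.array([[u]],float),K,np.array([c['k1'],0,0,0]))[0,0]
    R=np.array(c['R']); return -R.T@c['t'], R.T@np.r_[q,1]
E
python3 - <<'E'
from h import *
c=wcam(); cv2.imwrite('pics/w1.png',c['pixels'][:,:,::-1]); print(r.sense()['joints'])
for t in ['console','plug_grip','cover_tab','cover_hinge','toggle_tip','laser_head','jar','pencil']:
    print(t,[(np.round(d['centre'],3).tolist(),tocon(d['centre']).round(3).tolist(),round(d['score'],2)) for d in r.spot_in('wrist',t)[:2]])
for cam in ['scene','side']: cap(cam,cam+'1')
for cam in ['scene','side']:
  for t in ['plug_grip','cover_tab','cover_hinge','toggle_tip','laser_head','jar','pencil']:
    print(cam,t,[(np.round(d['centre'],3).tolist(),tocon(d['centre']).round(3).tolist(),round(d['score'],2)) for d in r.spot_in(cam,t)[:2]])
E
```

```text
[ -7.34665821  20.73408666   5.81964074 -34.19047749 -85.44760372
  19.88702594]
console [([0.529, 0.04, 0.05], [[-0.092, 0.004, 0.05]], 0.56)]
plug_grip [([0.606, 0.066, 0.127], [[-0.074, -0.075, 0.127]], 0.89)]
cover_tab [([0.462, 0.047, 0.117], [[-0.077, 0.069, 0.117]], 0.7), ([0.515, -0.057, 0.011], [[-0.186, 0.028, 0.011]], 0.62)]
cover_hinge [([0.46, 0.049, 0.117], [[-0.075, 0.072, 0.117]], 0.92)]
toggle_tip []
laser_head [([0.591, 0.1, 0.229], [[-0.038, -0.065, 0.229]], 0.58)]
jar [([0.648, -0.062, 0.093], [[-0.206, -0.104, 0.093]], 0.84)]
pencil [([0.519, -0.058, 0.011], [[-0.188, 0.024, 0.011]], 0.59)]
scene plug_grip [([0.61, 0.082, 0.126], [[-0.059, -0.081, 0.126]], 0.5)]
scene cover_tab [([0.466, 0.071, 0.122], [[-0.053, 0.063, 0.122]], 0.79)]
scene cover_hinge [([0.468, 0.073, 0.119], [[-0.052, 0.06, 0.119]], 0.7)]
scene toggle_tip []
scene laser_head [([0.609, 0.187, 0.256], [[0.046, -0.091, 0.256]], 0.68), ([0.467, 0.075, 0.12], [[-0.05, 0.062, 0.12]], 0.64)]
scene jar []
scene pencil [([0.428, 0.529, 0.016], [[0.406, 0.051, 0.016]], 0.56), ([0.523, -0.051, 0.006], [[-0.181, 0.02, 0.006]], 0.43)]
side plug_grip []
side cover_tab [([0.458, 0.052, 0.123], [[-0.071, 0.073, 0.123]], 0.57)]
side cover_hinge [([0.455, 0.049, 0.114], [[-0.074, 0.076, 0.114]], 0.87), ([0.604, 0.066, 0.129], [[-0.073, -0.074, 0.129]], 0.28)]
side toggle_tip []
side laser_head [([0.579, 0.212, 0.253], [[0.074, -0.065, 0.253]], 0.61)]
side jar [([0.646, -0.075, 0.087], [[-0.218, -0.1, 0.087]], 0.63)]
side pencil [([0.516, -0.057, 0.008], [[-0.186, 0.027, 0.008]], 0.61)]
```

View pics/w1.png

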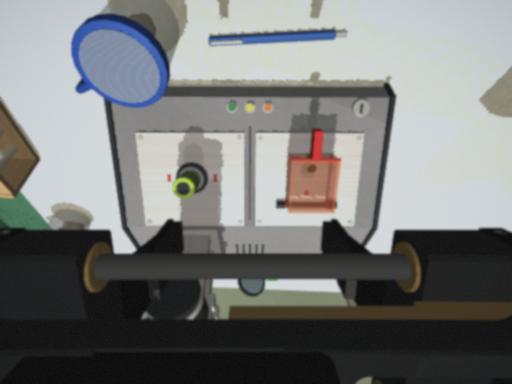

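```bash
python3 - <<'E'
import cv2
a=cv2.imread('pics/w1.png')
cv2.imwrite('pics/z3.png',cv2.resize(a[120:240,100:260],(800,600),interpolation=3))
cv2.imwrite('pics/z4.png',cv2.resize(a[120:240,245:405],(800,600),interpolation=3))
cv2.imwrite('pics/z5.png',cv2.resize(a[75:255,95:400],None,fx=2.6,fy=2.6,interpolation=3))
E
```

```text
(no output)
```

View pics/z3.png

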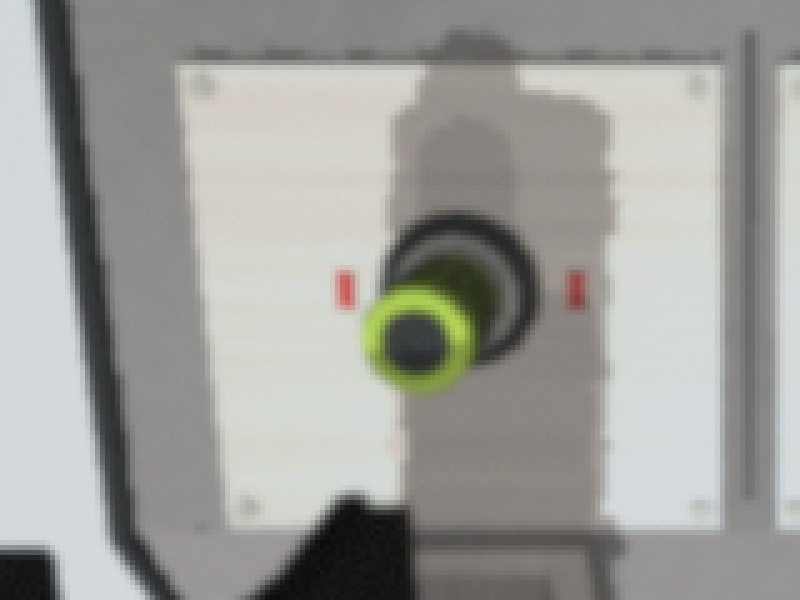

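View pics/z4.png

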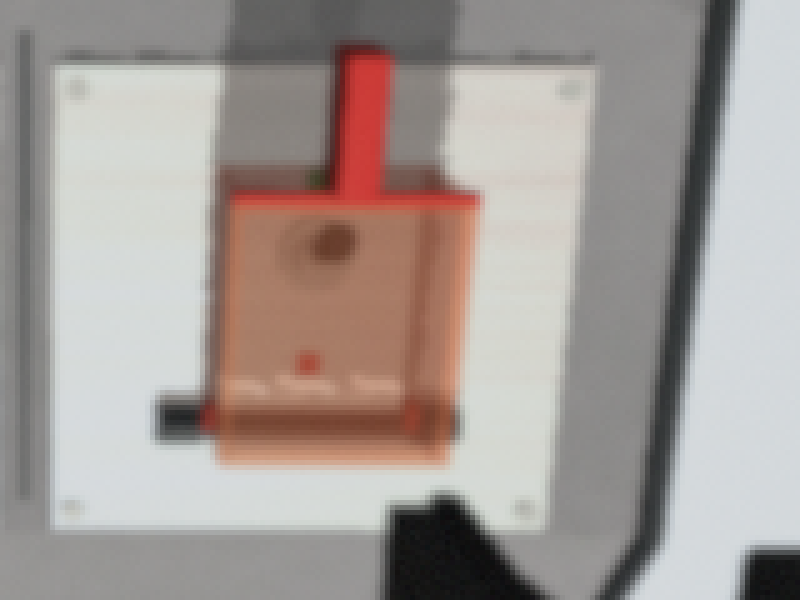

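View pics/z5.png

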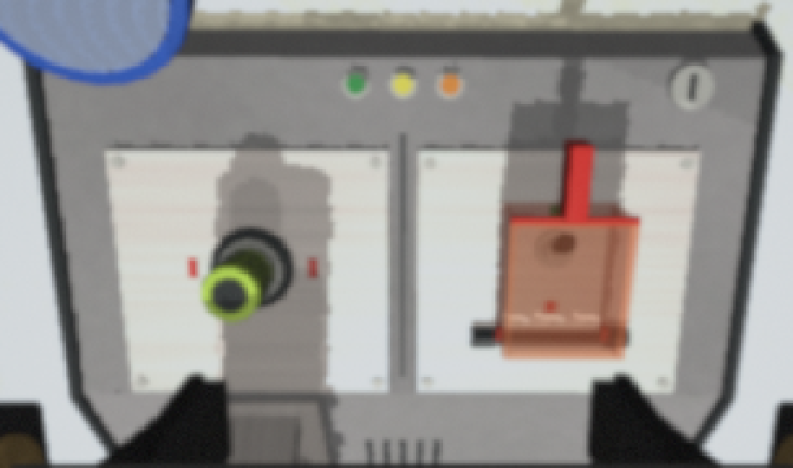

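```bash
cat > fit.py <<'E'
from h import *
from scipy.optimize import least_squares
import pickle
cs=r.capture('scene'); cw=wcam(); pickle.dump((cs,cw),open('c1.pkl','wb'))
P=np.array([[115,170,128],[115,-170,128],[14,170,128],[14,-170,128],[-125,170,30],[-125,-170,30]])/1e3
us=np.array([[725,150],[410,500],[605,72],[290,400],[443,52],[137,357]])/5+[200,160]
z3=lambda x,y:[100+x/5,120+y/5]; z4=lambda x,y:[245+x/5,120+y/5]
uw=np.array([z3(178,66),z3(722,66),z3(228,528),z3(722,528),z4(52,66),z4(597,66),z4(52,528),z4(548,528),[250.2,150],z3(120,545),z4(655,545),z3(419,338)])
def slope(s,y,o): # s along slope from front edge (m), o out
    return [-.125+s*np.cos(S)-o*np.sin(S), y, .030+s*np.sin(S)+o*np.cos(S)]
def pts(p):
    w,s0,s1,sp=p
    L=[slope(s0,-.075-w,.003),slope(s0,-.075+w,.003),slope(s1,-.075-w,.003),slope(s1,-.075+w,.003),
       slope(s0,.075-w,.003),slope(s0,.075+w,.003),slope(s1,.075-w,.003),slope(s1,.075+w,.003),slope(.05,0,0),
       [.014,-.17,.128],[.014,.17,.128],slope(sp,-.075,.054)]
    return np.array(L)
def res(v):
    T=conT(v[:3]); a=(proj(cs,app(T,P))-us); b=proj(cw,app(T,pts(v[3:])))-uw; b[8,1]=0
    return np.r_[a.ravel()*.7,b.ravel()]
f=least_squares(res,CON+[.068,.03,.15,.09],x_scale=.05,loss='soft_l1')
print(f.x.round(4)); print(res(f.x).reshape(-1,2).round(1).tolist())
g=least_squares(lambda v:res(v)[12:],CON+[.068,.03,.15,.09],x_scale=.05); print(g.x.round(4),g.fun.reshape(-1,2).round(1).tolist())
E
python3 fit.py
```

```text
[0.5246 0.1312 1.6813 0.0682 0.0404 0.1657 0.0967]
[[-0.9, 0.4], [0.0, -0.3], [-0.6, 0.6], [-0.3, 0.7], [-0.3, 0.6], [0.5, -0.4], [0.0, -0.1], [0.1, 0.0], [0.6, -0.1], [0.8, -0.1], [0.1, 0.1], [0.0, -0.0], [-0.3, -0.1], [-0.5, 0.0], [-0.2, 0.0], [3.8, -1.3], [-3.4, -1.1], [-0.1, 0.0]]
[0.5249 0.129  1.6806 0.0679 0.0421 0.167  0.0983] [[-0.2, -0.1], [-0.1, 0.1], [0.4, -0.1], [0.5, -0.1], [0.3, 0.1], [0.2, 0.1], [-0.2, -0.0], [-0.4, 0.1], [-0.2, 0.0], [3.2, -2.1], [-3.0, -1.9], [-0.4, 0.0]]
```

```bash
sed -i 's/^CON=.*/CON=[0.5246,0.1312,1.6813]/' h.py; cat >> h.py <<'E'
def slope(s,y,o): return con([-.125+s*np.cos(S)-o*np.sin(S), y, .030+s*np.sin(S)+o*np.cos(S)])
def tosl(p):
    q=tocon(p)[0]-[-.125,0,.03]; return np.array([q[0]*np.cos(S)+q[2]*np.sin(S),q[1],-q[0]*np.sin(S)+q[2]*np.cos(S)])
E
python3 - <<'E'
from h import *
delta(slope(.0967,-.075,.1),toolR()); delta(slope(.0967,-.075,.018),toolR())
E
```

```text
delta [-0.44, -3.1, 3.98, -0.01, 0.0, -0.01] |d|mm 126.5 ang 0.1
delta [-0.44, -3.09, 7.26, -0.01, 0.0, -0.01] |d|mm 197.5 ang 0.1
```

Emit:
play_rows --pt "-0.44 -1.6 1 0 0 0 70" --pt "-0.44 -3.1 2.5 0 0 0 70" --pt "-0.44 -3.1 3.98 0 0 0 70" --pt "-0.44 -3.1 3.98 0 0 0 70"

```text
time_s: 4.5
tcp_pos: [0.608, 0.0402, 0.1619]
ee_rot: [[0.085, -0.994, -0.073], [-0.813, -0.112, 0.572], [-0.577, 0.011, -0.817]]
wrist_force: [-1.2, -0.4, -0.2]
gripper_width: 0.819
```

```bash
python3 - <<'E'
from h import *
c=wcam(); cv2.imwrite('pics/w2.png',c['pixels'][:,:,::-1]); s=r.sense(); print(tosl(s['tcp_pos']),s['wrist_force'])
for k,P in dict(end=(.0967,-.075,.054),grip=(.0967,-.075,.035),base=(.0967,-.075,.003)).items(): print(k,proj(c,slope(*P)))
cap('side','side2')
for cam in ['wrist','side']: print([(tosl(d['centre']).round(4),round(d['score'],2)) for d in r.spot_in(cam,'plug_grip')[:2]])
E
```

```text
[ 0.09629479 -0.073807    0.09683108] [ 0.3002917  -0.58538282  1.43510143]
end [[248.48345861 212.12222613]]
grip [[248.53462343 203.82703603]]
base [[248.60471377 192.44785267]]
[(array([ 0.0995, -0.0759,  0.0506]), 0.93)]
[(array([-0.3468,  0.1598,  0.2147]), 0.58)]
```

View pics/w2.png

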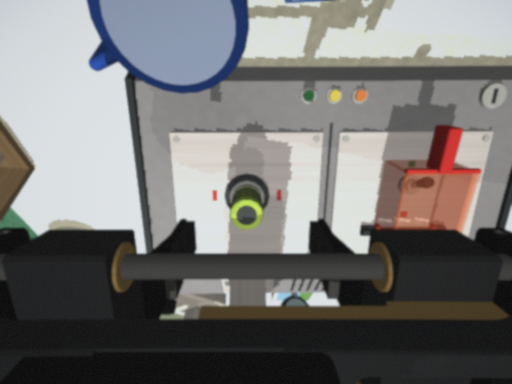

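View pics/side2.png

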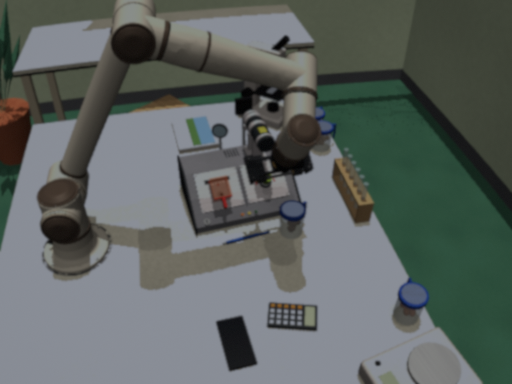

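Emit:
play_rows --pt "0 0 1.2 0 0 0 70" --pt "-0.04 0 2.4 0 0 0 70" --pt "-0.04 0 3.28 0 0 0 70" --pt "-0.04 0 3.28 0 0 0 70" --pt "-0.04 0 3.28 0 0 0 70"

```text
time_s: 5.2
tcp_pos: [0.6063, 0.0836, 0.1024]
ee_rot: [[0.091, -0.994, -0.06], [-0.815, -0.109, 0.57], [-0.573, -0.003, -0.82]]
wrist_force: [0.8, 1.1, -0.1]
gripper_width: 0.803
```

```bash
cat > st.py <<'E'
from h import *
s=r.sense(); p=panelR(); print('t',s['time_s'],'sl',tosl(s['tcp_pos']).round(4),'F panel',(p.T@s['wrist_force']).round(2),'M',(p.T@s['moment']).round(2),'w',round(s['gripper_width']*87,1), 'roterr',(Rn.from_matrix(toolR().T@np.array(s['ee_rot'])).as_rotvec(degrees=True)).round(2))
E
python3 st.py; python3 - <<'E'
from h import *
cap('wrist','w3')
E
python3 st.py
```

```text
t 5.2 sl [ 0.0978 -0.076   0.02  ] F panel [ 0.76 -0.92 -0.61] M [ 0.1   1.22 -0.12] w 69.8 roterr [ 0.18  0.05 -0.02]
t 5.25 sl [ 0.0979 -0.0764  0.0204] F panel [-0.32 -0.99 -0.38] M [ 0.1   1.17 -0.06] w 70.1 roterr [ 0.24  0.05 -0.04]
```

View pics/w3.png

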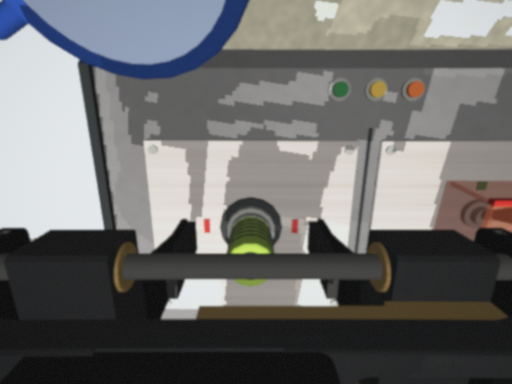

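Emit:
play_rows --pt "0 0 0 0 0 0 70" --pt "0 0 0 0 0 0 70"

```text
time_s: 5.45
tcp_pos: [0.6062, 0.0838, 0.1022]
ee_rot: [[0.09, -0.994, -0.06], [-0.814, -0.108, 0.57], [-0.573, -0.003, -0.819]]
wrist_force: [-0.3, -0.2, -0.4]
gripper_width: 0.809
```

```bash
python3 st.py
```

```text
t 5.45 sl [ 0.0979 -0.0759  0.0196] F panel [-0.35  0.37 -0.2 ] M [ 0.05  1.18 -0.07] w 70.4 roterr [0.19 0.01 0.01]
```

Emit:
play_rows --pt "0 0 0 0 0 0 15" --pt "0 0 0 0 0 0 15" --pt "0 0 0 0 0 0 15" --pt "0 0 0 0 0 0 15" --pt "0 0 0 0 0 0 15" --pt "0 0 0 0 0 0 15" --pt "0 0 0 0 0 0 15" --pt "0 0 0 0 0 0 15"

```text
time_s: 6.25
tcp_pos: [0.6071, 0.0848, 0.1007]
ee_rot: [[0.09, -0.994, -0.059], [-0.814, -0.107, 0.57], [-0.573, -0.003, -0.819]]
wrist_force: [4.9, 1.3, -3.5]
gripper_width: 0.291
```

```bash
python3 st.py
```

```text
t 6.25 sl [ 0.0977 -0.0769  0.0179] F panel [-1.36 -4.99 -3.3 ] M [-1.41  1.46 -0.14] w 25.3 roterr [0.25 0.02 0.03]
```

Emit:
play_rows --pt "0 0 -0.04 0 0 0 15" --pt "0 0 -0.08 0 0 0 15" --pt "0 0 -0.08 0 0 0 15"

```text
time_s: 6.55
tcp_pos: [0.6072, 0.0841, 0.1017]
ee_rot: [[0.089, -0.994, -0.059], [-0.814, -0.107, 0.571], [-0.574, -0.003, -0.819]]
wrist_force: [6.7, 3.9, -6.2]
gripper_width: 0.293
```

```bash
python3 st.py
```

```text
t 6.55 sl [ 0.0978 -0.0769  0.0191] F panel [-1.   -7.06 -6.87] M [-1.69  1.52 -0.06] w 25.5 roterr [ 0.25 -0.    0.07]
```

Emit:
play_rows --pt "0 -0.02 -0.04 0 0 0 15" --pt "0 -0.05 -0.08 0 0 0 15" --pt "0 -0.05 -0.1 0 0 0 15" --pt "0 -0.05 -0.1 0 0 0 15"

```text
time_s: 6.95
tcp_pos: [0.6072, 0.0834, 0.1027]
ee_rot: [[0.088, -0.994, -0.062], [-0.814, -0.108, 0.571], [-0.575, 0.0, -0.818]]
wrist_force: [4.6, 5.5, -8.3]
gripper_width: 0.291
```

```bash
python3 st.py
```

```text
t 6.95 sl [ 0.0978 -0.0769  0.0204] F panel [-0.68 -5.15 -9.6 ] M [-1.48  1.53 -0.02] w 25.3 roterr [ 0.08 -0.07  0.14]
```

Emit:
play_rows --pt "0 -0.03 -0.04 0 0 0 15" --pt "0 -0.06 -0.07 0 0 0 15" --pt "0 -0.06 -0.07 0 0 0 15" --pt "0 -0.06 -0.07 0 0 0 15"

```text
time_s: 7.35
tcp_pos: [0.6073, 0.083, 0.1033]
ee_rot: [[0.087, -0.994, -0.066], [-0.813, -0.109, 0.572], [-0.575, 0.004, -0.818]]
wrist_force: [2.3, 6.0, -9.2]
gripper_width: 0.292
```

```bash
python3 st.py
```

```text
t 7.35 sl [ 0.0978 -0.0769  0.0211] F panel [ -0.61  -2.99 -10.8 ] M [-1.02  1.59 -0.  ] w 25.4 roterr [-0.13 -0.13  0.21]
```

Emit:
play_rows --pt "0 -0.02 -0.03 0 0 0 15" --pt "0 -0.02 -0.06 0 0 0 15" --pt "0 -0.02 -0.06 0 0 0 15" --pt "0 -0.02 -0.06 0 0 0 15"

```text
time_s: 7.75
tcp_pos: [0.6074, 0.0826, 0.104]
ee_rot: [[0.086, -0.994, -0.067], [-0.813, -0.109, 0.572], [-0.576, 0.005, -0.818]]
wrist_force: [1.2, 6.6, -12.1]
gripper_width: 0.293
```

```bash
python3 st.py
```

```text
t 7.75 sl [ 0.0978 -0.0769  0.0219] F panel [ -1.7   -1.91 -13.62] M [-0.9   1.64  0.05] w 25.5 roterr [-0.2  -0.16  0.25]
```

Emit:
play_rows --pt "0 0 0 0 0 0 15" --pt "0 0 0 0 0 0 15" --pt "0 0 0 0 0 0 15" --pt "0 0 0 0 0 0 15" --pt "0 0 0 0 0 0 15"

```text
time_s: 8.25
tcp_pos: [0.6074, 0.0826, 0.104]
ee_rot: [[0.086, -0.994, -0.067], [-0.813, -0.109, 0.572], [-0.576, 0.005, -0.817]]
wrist_force: [1.5, 6.8, -11.0]
gripper_width: 0.294
```

```bash
python3 st.py
```

```text
t 8.25 sl [ 0.0978 -0.0769  0.0219] F panel [ -0.89  -2.26 -12.8 ] M [-0.87  1.65  0.02] w 25.6 roterr [-0.2  -0.16  0.25]
```

Emit:
play_rows --pt "0 0 0 0 0 0 15" --pt "0 0 0 0 0 0 15" --pt "0 0 0 0 0 0 15" --pt "0 0 0 0 0 0 15" --pt "0 0 0 0 0 0 75" --pt "0 0 0 0 0 0 75" --pt "0 0 0 0 0 0 75" --pt "0 0 0 0 0 0 75" --pt "0 0 0 0 0 0 75" --pt "0 0 0 0 0 0 75"

```text
time_s: 9.25
tcp_pos: [0.6091, 0.0803, 0.1075]
ee_rot: [[0.089, -0.994, -0.062], [-0.814, -0.109, 0.57], [-0.574, -0.0, -0.819]]
wrist_force: [-0.5, 0.4, -0.7]
gripper_width: 0.754
```

```bash
python3 st.py
```

```text
t 9.25 sl [ 0.0978 -0.0784  0.0261] F panel [-0.08  0.41 -0.81] M [ 0.08  1.19 -0.07] w 65.6 roterr [ 0.06 -0.01  0.05]
```

Emit:
play_rows --pt "0 0 -1 0 0 0 75" --pt "0 0 -2.5 0 0 0 75" --pt "0 0 -4.5 0 0 0 75" --pt "0 0 -6.5 0 0 0 75" --pt "0 1.5 -7 0 0 0 60" --pt "0 3.5 -7 0 0 0 40" --pt "0 5.5 -7 0 0 0 30" --pt "0 5.5 -7 0 0 0 30"

```text
time_s: 10.05
tcp_pos: [0.4772, -0.0345, 0.2509]
ee_rot: [[0.086, -0.994, -0.065], [-0.814, -0.108, 0.571], [-0.575, 0.004, -0.818]]
wrist_force: [0.9, 0.5, 0.0]
gripper_width: 0.586
```

```bash
python3 st.py; python3 - <<'E'
from h import *
import pickle
c=wcam(); cv2.imwrite('pics/w4.png',c['pixels'][:,:,::-1]); pickle.dump(c,open('c4.pkl','wb'))
for s in ['plug_grip','cover_tab','cover_hinge']: print([(tosl(d['centre']).round(4),round(d['score'],2)) for d in r.spot_in('wrist',s)[:2]])
print('plug end home',proj(c,slope(.0967,-.075,.054)))
im=cv2.imread('pics/w4.png'); cv2.imwrite('pics/z6.png',cv2.resize(im[100:250,180:330],(600,600),interpolation=3))
print(r.sense()['joints'].round(1))
E
```

```text
t 10.05 sl [0.0984 0.0654 0.2007] F panel [ 0.36 -0.95 -0.21] M [-0.11  1.11 -0.03] w 51.0 roterr [-0.1  -0.09  0.24]
[(array([ 0.0985, -0.0721,  0.0471]), 0.82)]
[(array([0.0871, 0.074 , 0.0429]), 0.81), (array([ 0.3712,  0.0879, -0.2758]), 0.29)]
[(array([0.0917, 0.0764, 0.0448]), 0.58)]
plug end home [[126.87050203 176.75330457]]
[ -8.5  15.2  -1.  -33.9 -84.8  21.3]
```

View pics/w4.png

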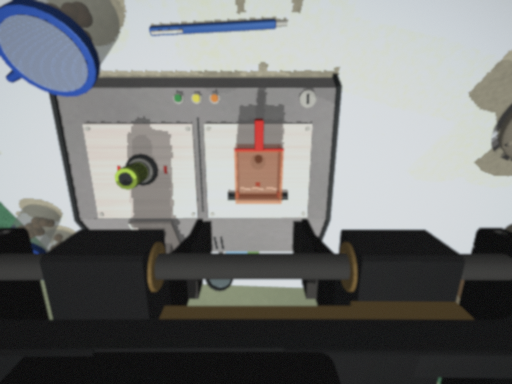

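View pics/z6.png

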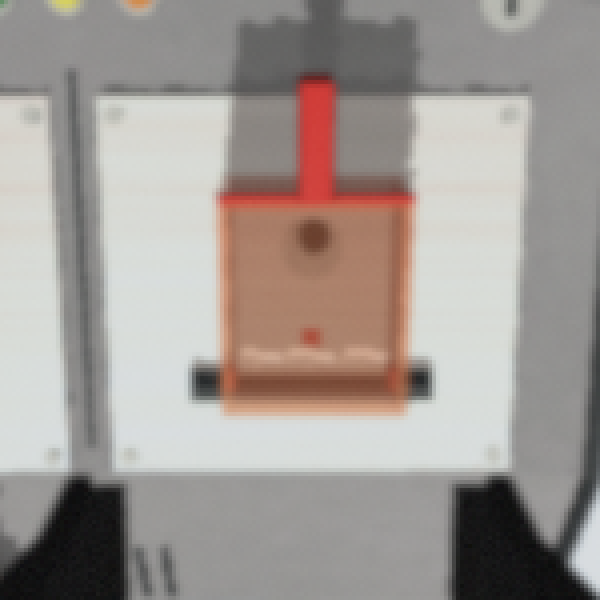

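```bash
cat > fit2.py <<'E'
from h import *
from scipy.optimize import least_squares
import pickle
c=pickle.load(open('c4.pkl','rb'))
z6=lambda x,y:[180+x/4,100+y/4]
u=np.array([z6(312,382),z6(218,198),z6(413,196),z6(222,412),z6(406,412),z6(317,77)])
def pts(v):
    s,y,a=v
    h=[(0,0,0),(-.070,-.028,.034),(-.070,.028,.034),(-.004,-.028,.034),(-.004,.028,.034),(-.103,0,.036)]
    o=[]
    for x,yy,z in h:
        X=x*np.cos(a)+z*np.sin(a); Z=-x*np.sin(a)+z*np.cos(a)
        o.append(slope(s+X,y+yy,.007+Z))
    return np.array(o)
f=least_squares(lambda v:(proj(c,pts(v))-u).ravel(),[.14,.075,0],x_scale=.02)
print(f.x,f.fun.reshape(-1,2).round(1).tolist())
f=least_squares(lambda v:(proj(c,pts([*v,0]))-u).ravel(),[.14,.075],x_scale=.02)
print(f.x,f.fun.reshape(-1,2).round(1).tolist())
E
python3 fit2.py
```

```text
[0.13446473 0.07366257 0.07418254] [[-0.1, 0.1], [-0.5, -0.3], [0.5, 0.1], [-0.1, 0.1], [0.3, -0.0], [-0.1, 0.0]]
[0.13719446 0.07374898] [[-0.0, 2.1], [-0.2, -0.9], [0.1, -0.6], [-0.0, 0.2], [0.3, 0.1], [-0.2, -0.5]]
```

```bash
python3 - <<'E'
from h import *
delta(slope(.0445,.074,.1),toolR()); delta(slope(.0445,.074,.022),toolR())
E
```

```text
delta [2.14, 0.64, 4.04, -0.02, -0.0, -0.0] |d|mm 115.4 ang 0.1
delta [2.14, 0.64, 7.16, -0.02, -0.0, -0.0] |d|mm 187.5 ang 0.1
```

Emit:
play_rows --pt "1 0.3 1.5 0 0 0 36" --pt "2.14 0.64 3 0 0 0 36" --pt "2.14 0.64 4.04 0 0 0 36" --pt "2.14 0.64 4.04 0 0 0 36"

```text
time_s: 10.65
tcp_pos: [0.4647, -0.0206, 0.1338]
ee_rot: [[0.085, -0.994, -0.07], [-0.813, -0.11, 0.572], [-0.576, 0.008, -0.817]]
wrist_force: [0.2, 0.2, 0.7]
gripper_width: 0.415
```

```bash
python3 st.py; python3 - <<'E'
from h import *
c=wcam(); cv2.imwrite('pics/w5.png',c['pixels'][:,:,::-1]);print(proj(c,slope(.0447,.074,.041)))
delta(slope(.0445,.074,.022),toolR())
E
```

```text
t 10.65 sl [0.0438 0.0763 0.096 ] F panel [ 0.6  -0.25  0.49] M [ 0.13  1.16 -0.04] w 36.1 roterr [-0.36 -0.18  0.27]
[[248.57768459 206.09463264]]
delta [-0.02, -0.04, 3.06, 0.03, 0.01, -0.02] |d|mm 76.5 ang 0.2
```

View pics/w5.png

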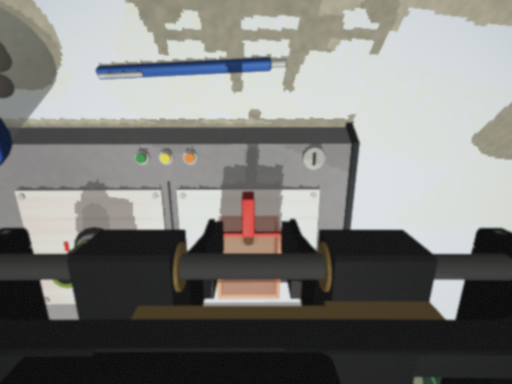

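Emit:
play_rows --pt "0 -0.04 1.2 0 0 0 36" --pt "0 -0.04 2.4 0 0 0 36" --pt "0 -0.04 3.1 0 0 0 36" --pt "0 -0.04 3.1 0 0 0 36" --pt "0 -0.04 3.1 0 0 0 36"

```text
time_s: 11.2
tcp_pos: [0.4641, 0.0217, 0.0749]
ee_rot: [[0.092, -0.994, -0.06], [-0.815, -0.11, 0.569], [-0.573, -0.003, -0.82]]
wrist_force: [0.5, 0.2, -0.2]
gripper_width: 0.411
```

```bash
python3 st.py; python3 - <<'E'
from h import *
c=wcam(); cv2.imwrite('pics/w6.png',c['pixels'][:,:,::-1])
E
python3 st.py
```

```text
t 11.2 sl [0.0445 0.0722 0.0237] F panel [-0.02 -0.49 -0.22] M [ 0.08  1.14 -0.06] w 35.8 roterr [ 0.16  0.07 -0.11]
t 11.25 sl [0.0445 0.0723 0.0239] F panel [ 0.2   0.19 -0.75] M [ 0.09  1.19 -0.  ] w 36.1 roterr [ 0.2   0.07 -0.1 ]
```

View pics/w6.png

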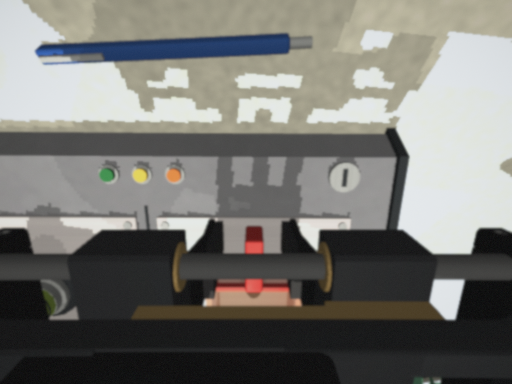

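Emit:
play_rows --pt "0 0.04 0.04 0 0 0 0" --pt "0 0.04 0.04 0 0 0 0" --pt "0 0.04 0.04 0 0 0 0" --pt "0 0.04 0.04 0 0 0 0" --pt "0 0.04 0.04 0 0 0 0" --pt "0 0.04 0.04 0 0 0 0"

```text
time_s: 11.85
tcp_pos: [0.4628, 0.0227, 0.0731]
ee_rot: [[0.09, -0.994, -0.059], [-0.815, -0.108, 0.57], [-0.573, -0.003, -0.82]]
wrist_force: [3.5, 0.7, 0.2]
gripper_width: 0.108
```

```bash
python3 st.py; cat > arc.py <<'E'
from h import *
import sys
# open path: theta from .074; tool rotation phi=min(theta-.074,cap); rows relative to commanded pose A (theta index)
SH,OH=.1345,.007; PZ=.0187
def grasp(a): return np.array([-.092*np.cos(a)+.027*np.sin(a), .092*np.sin(a)+.027*np.cos(a)])
CAP=np.radians(58)
def pose(a,a0=.074): # 2d TCP (X,Z) panel, phi
    phi=min(a-a0,CAP); g=grasp(a); # tool z dir in panel (X,Z): (0,-1) rotated by phi about y: x'=z sin, z'=z cos
    return g+PZ*np.array([-np.sin(phi),-np.cos(phi)]),phi
def rel(a,b):
    p,f=pose(a); q,h=pose(b); d=q-p
    # tool axes at a: x_t = (-1,0) rot f -> (-cos f, +sin f); z_t=(-sin f,-cos f)
    xt=np.array([-np.cos(f),np.sin(f)]); zt=np.array([-np.sin(f),-np.cos(f)])
    return [round(float(d@xt)/.025,2),0,round(float(d@zt)/.025,2),0,round(np.degrees(h-f)/5,2),0]
if __name__=='__main__':
    a,b,n=map(float,sys.argv[1:4])
    for t in np.linspace(a,b,int(n)+1)[1:]: print(round(t,3),rel(a,t))
E
python3 arc.py .074 .9 10; python3 arc.py .9 1.7 10
```

```text
t 11.85 sl [0.0443 0.0734 0.0216] F panel [ 0.35 -3.58  0.05] M [-1.19  1.12 -0.08] w 9.4 roterr [0.24 0.05 0.  ]
0.157 [-0.06, 0, -0.29, 0, np.float64(0.95), 0]
0.239 [-0.15, 0, -0.58, 0, np.float64(1.89), 0]
0.322 [-0.26, 0, -0.86, 0, np.float64(2.84), 0]
0.404 [-0.39, 0, -1.13, 0, np.float64(3.79), 0]
0.487 [-0.54, 0, -1.39, 0, np.float64(4.73), 0]
0.57 [-0.72, 0, -1.63, 0, np.float64(5.68), 0]
0.652 [-0.91, 0, -1.86, 0, np.float64(6.63), 0]
0.735 [-1.12, 0, -2.08, 0, np.float64(7.57), 0]
0.817 [-1.35, 0, -2.27, 0, np.float64(8.52), 0]
0.9 [-1.6, 0, -2.45, 0, np.float64(9.47), 0]
0.98 [-0.06, 0, -0.28, 0, np.float64(0.92), 0]
1.06 [-0.14, 0, -0.56, 0, np.float64(1.83), 0]
1.14 [-0.29, 0, -0.83, 0, np.float64(2.13), 0]
1.22 [-0.47, 0, -1.07, 0, np.float64(2.13), 0]
1.3 [-0.67, 0, -1.3, 0, np.float64(2.13), 0]
1.38 [-0.89, 0, -1.52, 0, np.float64(2.13), 0]
1.46 [-1.13, 0, -1.71, 0, np.float64(2.13), 0]
1.54 [-1.38, 0, -1.89, 0, np.float64(2.13), 0]
1.62 [-1.64, 0, -2.05, 0, np.float64(2.13), 0]
1.7 [-1.92, 0, -2.18, 0, np.float64(2.13), 0]
```

Emit:
play_rows --pt "-0.06 -0.04 -0.29 0 0.95 0 0" --pt "-0.15 -0.04 -0.58 0 1.89 0 0" --pt "-0.26 -0.04 -0.86 0 2.84 0 0" --pt "-0.39 -0.04 -1.13 0 3.79 0 0"

```text
time_s: 12.25
tcp_pos: [0.4639, 0.014, 0.1023]
ee_rot: [[0.106, -0.994, -0.027], [-0.956, -0.109, 0.271], [-0.272, -0.002, -0.962]]
wrist_force: [1.9, -4.1, -0.5]
gripper_width: 0.109
```

```bash
python3 st.py; python3 arc.py .404 1.05 8; python3 arc.py 1.05 1.7 8
```

```text
t 12.25 sl [0.0539 0.0732 0.0505] F panel [-3.79 -1.47  2.05] M [-0.17  1.69 -0.04] w 9.5 roterr [1.50e-01 1.92e+01 1.00e-02]
0.485 [-0.06, 0, -0.29, 0, np.float64(0.93), 0]
0.566 [-0.14, 0, -0.57, 0, np.float64(1.85), 0]
0.646 [-0.25, 0, -0.84, 0, np.float64(2.78), 0]
0.727 [-0.38, 0, -1.11, 0, np.float64(3.7), 0]
0.808 [-0.52, 0, -1.36, 0, np.float64(4.63), 0]
0.889 [-0.69, 0, -1.6, 0, np.float64(5.55), 0]
0.969 [-0.88, 0, -1.83, 0, np.float64(6.48), 0]
1.05 [-1.09, 0, -2.04, 0, np.float64(7.4), 0]
1.131 [-0.09, 0, -0.29, 0, np.float64(0.42), 0]
1.212 [-0.24, 0, -0.56, 0, np.float64(0.42), 0]
1.294 [-0.4, 0, -0.83, 0, np.float64(0.42), 0]
1.375 [-0.59, 0, -1.08, 0, np.float64(0.42), 0]
1.456 [-0.8, 0, -1.31, 0, np.float64(0.42), 0]
1.538 [-1.02, 0, -1.52, 0, np.float64(0.42), 0]
1.619 [-1.26, 0, -1.72, 0, np.float64(0.42), 0]
1.7 [-1.52, 0, -1.9, 0, np.float64(0.42), 0]
```

Forces small; continue.

Emit:
play_rows --pt "-0.06 0 -0.29 0 0.93 0 0" --pt "-0.14 0 -0.57 0 1.85 0 0" --pt "-0.25 0 -0.84 0 2.78 0 0" --pt "-0.38 0 -1.11 0 3.7 0 0" --pt "-0.52 0 -1.36 0 4.63 0 0" --pt "-0.69 0 -1.6 0 5.55 0 0" --pt "-0.88 0 -1.83 0 6.48 0 0" --pt "-1.09 0 -2.04 0 7.4 0 0"

```text
time_s: 13.05
tcp_pos: [0.4625, 0.0259, 0.1599]
ee_rot: [[0.102, -0.994, 0.042], [-0.926, -0.111, -0.361], [0.364, -0.002, -0.932]]
wrist_force: [5.3, -4.0, 2.6]
gripper_width: 0.112
```

```bash
python3 st.py
```

```text
t 13.05 sl [0.0968 0.0733 0.0908] F panel [-2.26 -4.82  4.78] M [-0.51  0.77  0.84] w 9.8 roterr [ 1.100e-01  5.632e+01 -3.000e-02]
```

Emit:
play_rows --pt "-0.09 0 -0.29 0 0.42 0 0" --pt "-0.24 0 -0.56 0 0.42 0 0" --pt "-0.4 0 -0.83 0 0.42 0 0" --pt "-0.59 0 -1.08 0 0.42 0 0"

```text
time_s: 13.45
tcp_pos: [0.4598, 0.0497, 0.1788]
ee_rot: [[0.101, -0.994, 0.044], [-0.914, -0.11, -0.391], [0.394, -0.001, -0.919]]
wrist_force: [5.8, -2.3, -1.6]
gripper_width: 0.115
```

```bash
python3 st.py;  python3 arc.py 1.375 1.7 4; python3 - <<'E'
from h import *
cap('side','side3'); im=cv2.imread('pics/side3.png'); cv2.imwrite('pics/z7.png',cv2.resize(im[90:240,160:310],(600,600),interpolation=3))
E
```

```text
t 13.45 sl [0.1272 0.0733 0.0925] F panel [-3.3  -5.49  0.33] M [-0.87 -0.01  1.37] w 10.0 roterr [ 6.000e-02  5.817e+01 -1.000e-02]
1.456 [-0.2, 0, -0.24, 0, np.float64(0.0), 0]
1.538 [-0.41, 0, -0.46, 0, np.float64(0.0), 0]
1.619 [-0.65, 0, -0.67, 0, np.float64(0.0), 0]
1.7 [-0.9, 0, -0.86, 0, np.float64(0.0), 0]
```

View pics/z7.png

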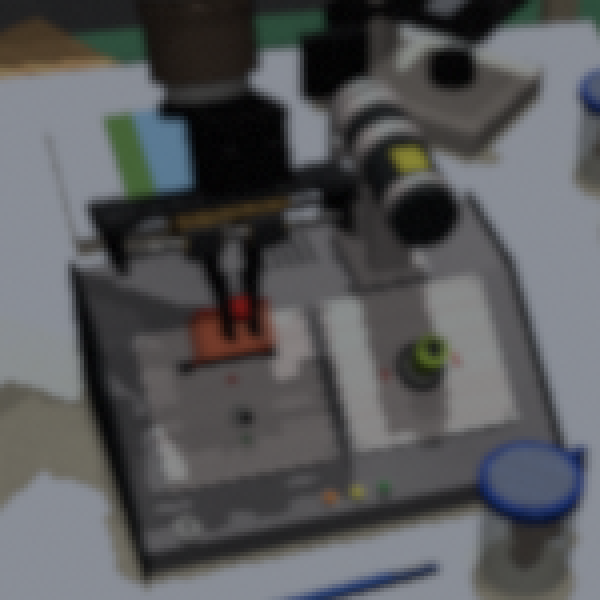

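Emit:
play_rows --pt "-0.2 0 -0.24 0 0 0 0" --pt "-0.41 0 -0.46 0 0 0 0" --pt "-0.65 0 -0.67 0 0 0 0" --pt "-0.9 0 -0.86 0 0 0 0" --pt "-0.9 0 -0.86 0 0 0 0"

```text
time_s: 14.0
tcp_pos: [0.4567, 0.0792, 0.1892]
ee_rot: [[0.101, -0.994, 0.045], [-0.914, -0.111, -0.39], [0.393, -0.001, -0.92]]
wrist_force: [5.9, -1.5, -0.8]
gripper_width: 0.111
```

```bash
python3 st.py;python3 - <<'E'
from h import *
cap('side','side4'); im=cv2.imread('pics/side4.png'); cv2.imwrite('pics/z8.png',cv2.resize(im[90:240,160:310],(600,600),interpolation=3))
E
```

```text
t 14.0 sl [0.1576 0.0732 0.0841] F panel [-2.19 -5.69  0.55] M [-0.77 -0.33  1.23] w 9.7 roterr [ 7.000e-02  5.811e+01 -4.000e-02]
```

View pics/z8.png

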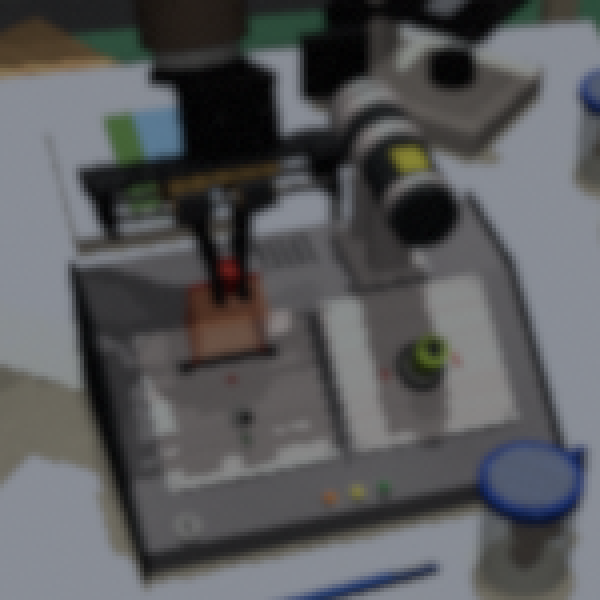

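Emit:
play_rows --pt "0 0 0 0 0 0 36" --pt "0 0 0 0 0 0 36" --pt "0 0 0 0 0 0 36" --pt "0 0 0 0 0 0 36" --pt "0 0 -0.8 0 0 0 36" --pt "0 0 -2 0 0 0 36" --pt "0 0 -3 0 0 0 20" --pt "1 0 -3.6 0 0 0 10" --pt "2.4 0 -4.5 0 -1 0 0" --pt "2.4 0 -4.5 0 -1 0 0"

```text
time_s: 15.05
tcp_pos: [0.4588, 0.0667, 0.3215]
ee_rot: [[0.098, -0.994, 0.042], [-0.947, -0.106, -0.302], [0.305, -0.01, -0.952]]
wrist_force: [0.3, -0.7, 0.1]
gripper_width: 0.131
```

```bash
python3 st.py;python3 - <<'E'
from h import *
cap('side','side5'); im=cv2.imread('pics/side5.png'); cv2.imwrite('pics/z9.png',cv2.resize(im[90:240,160:310],(600,600),interpolation=3))
delta(slope(.06,.074,.2),toolR())
E
```

```text
t 15.05 sl [0.223  0.0725 0.1997] F panel [-0.59 -0.25  0.48] M [ 0.1  -0.68 -0.05] w 11.4 roterr [ 0.63 52.73  0.14]
delta [4.0, 0.02, 5.09, -0.08, -10.57, -0.04] |d|mm 161.8 ang 52.8
```

View pics/z9.png

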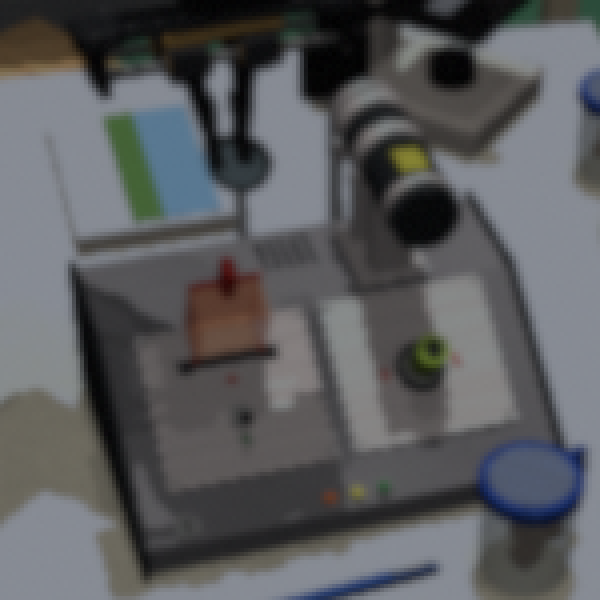

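Emit:
play_rows --pt "4.0 0 5.1 0 -10.55 0 0" --pt "4.0 0 5.1 0 -10.55 0 0" --pt "4.0 0 5.1 0 -10.55 0 0" --pt "4.0 0 5.1 0 -10.55 0 0" --pt "4.0 0 5.1 0 -10.55 0 0" --pt "4.0 0 5.1 0 -10.55 0 0" --pt "4.0 0 5.1 0 -10.55 0 0" --pt "4.0 0 5.1 0 -10.55 0 0"

```text
time_s: 15.9
tcp_pos: [0.4712, -0.0673, 0.2232]
ee_rot: [[0.083, -0.994, -0.065], [-0.817, -0.105, 0.568], [-0.571, 0.006, -0.821]]
wrist_force: [-0.9, -0.2, -0.6]
gripper_width: 0.009
```

```bash
python3 st.py;python3 - <<'E'
from h import *
import pickle
c=wcam(); pickle.dump(c,open('c7.pkl','wb')); cv2.imwrite('pics/w7.png',c['pixels'][:,:,::-1])
t=np.radians(20)
print('tip pred',proj(c,slope(.0885-.029*np.sin(t),.074,.006+.029*np.cos(t))),'pivot',proj(c,slope(.0885,.074,.006)))
print([(tosl(d['centre']).round(4),round(d['score'],2)) for d in r.spot_in('wrist','toggle_tip')[:2]])
E
```

```text
t 15.9 sl [0.0564 0.0749 0.1963] F panel [-0.39  0.95 -0.43] M [0.12 1.17 0.01] w 0.8 roterr [-0.1   0.17  0.44]
tip pred [[250.95621673 192.9708163 ]] pivot [[251.04640457 194.18268006]]
[]
```

View pics/w7.png

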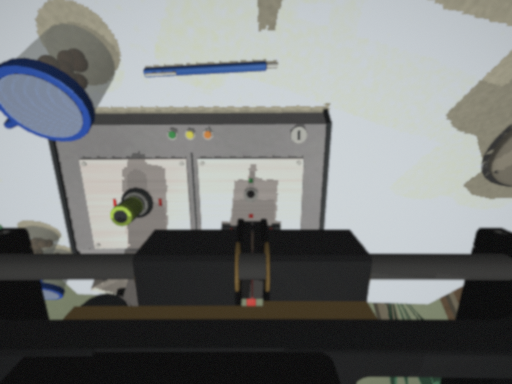

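```bash
python3 - <<'E'
from h import *
delta(slope(.056,.074,.06),toolR());delta(slope(.056,.074,.022),toolR())
E
```

```text
delta [0.07, -0.04, 5.47, 0.01, -0.06, -0.03] |d|mm 136.8 ang 0.4
delta [0.06, -0.04, 6.99, 0.01, -0.06, -0.03] |d|mm 174.8 ang 0.4
```

Emit:
play_rows --pt "0.07 -0.04 1.5 0 0 0 0" --pt "0.07 -0.04 3.4 0 0 0 0" --pt "0.07 -0.04 5 0 0 0 0" --pt "0.07 -0.04 6.2 0 0 0 0" --pt "0.07 -0.04 7 0 0 0 0" --pt "0.07 -0.04 7 0 0 0 0" --pt "0.07 -0.04 7 0 0 0 0"

```text
time_s: 16.7
tcp_pos: [0.4621, 0.0325, 0.0816]
ee_rot: [[0.093, -0.994, -0.063], [-0.818, -0.112, 0.565], [-0.568, -0.001, -0.823]]
wrist_force: [0.7, 0.2, 0.1]
gripper_width: 0.005
```

```bash
python3 st.py;python3 - <<'E'
from h import *
c=wcam();  cv2.imwrite('pics/w8.png',c['pixels'][:,:,::-1]); cap('side','side6'); im=cv2.imread('pics/side6.png'); cv2.imwrite('pics/z10.png',cv2.resize(im[90:240,160:310],(600,600),interpolation=3))
E
```

```text
t 16.7 sl [0.0572 0.073  0.0229] F panel [ 0.13 -0.67  0.02] M [ 0.04  1.14 -0.07] w 0.4 roterr [-0.02  0.37 -0.11]
```

View pics/z10.png

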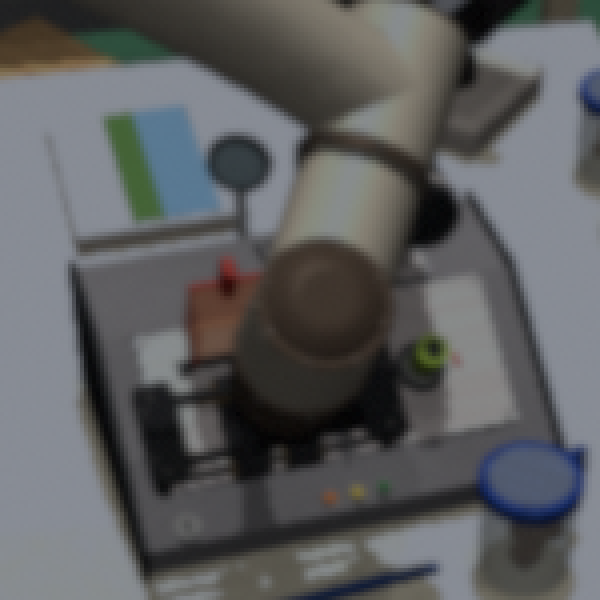

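Emit:
play_rows --pt "-0.25 0 0 0 0 0 0" --pt "-0.5 0 0 0 0 0 0" --pt "-0.7 0 0 0 0 0 0" --pt "-0.7 0 0 0 0 0 0"

```text
time_s: 17.2
tcp_pos: [0.4611, 0.0461, 0.0918]
ee_rot: [[0.091, -0.994, -0.06], [-0.817, -0.109, 0.566], [-0.569, -0.002, -0.822]]
wrist_force: [0.2, -1.5, 0.5]
gripper_width: 0.004
```

```bash
python3 st.py
```

```text
t 17.2 sl [0.0743 0.0725 0.0234] F panel [-1.   -0.04  1.25] M [-0.05  1.68 -0.1 ] w 0.3 roterr [ 0.16  0.33 -0.02]
```

Emit:
play_rows --pt "-0.1 0 0 0 0 0 0" --pt "-0.2 0 0 0 0 0 0" --pt "-0.2 0 0 0 0 0 0"

```text
time_s: 17.5
tcp_pos: [0.4602, 0.0503, 0.0938]
ee_rot: [[0.09, -0.994, -0.062], [-0.817, -0.109, 0.566], [-0.569, -0.0, -0.822]]
wrist_force: [0.2, -1.9, -0.2]
gripper_width: 0.004
```

```bash
python3 st.py
```

```text
t 17.5 sl [0.079  0.0729 0.0226] F panel [-1.7   0.04  0.89] M [-0.14  1.78 -0.01] w 0.4 roterr [0.06 0.29 0.04]
```

Emit:
play_rows --pt "-0.1 0 0 0 0 0 0" --pt "-0.2 0 0 0 0 0 0" --pt "-0.2 0 0 0 0 0 0"

```text
time_s: 17.8
tcp_pos: [0.4598, 0.0528, 0.0955]
ee_rot: [[0.09, -0.994, -0.061], [-0.819, -0.108, 0.563], [-0.566, -0.0, -0.824]]
wrist_force: [3.2, -7.6, -4.2]
gripper_width: 0.007
```

```bash
python3 st.py
```

```text
t 17.8 sl [0.082  0.073  0.0225] F panel [-8.9  -2.32  1.05] M [-0.23  3.92 -0.09] w 0.6 roterr [0.07 0.51 0.07]
```

Emit:
play_rows --pt "0.2 0 0 0 0 0 0" --pt "0.7 0 -0.8 0 0 0 0" --pt "1 0 -2.4 0 0 0 0" --pt "1 0 -4.2 0 0 0 0" --pt "1 0 -6 0 0 0 0" --pt "1 0 -7 0 0 0 20" --pt "1 0 -7 0 0 0 36"

```text
time_s: 18.5
tcp_pos: [0.4739, -0.0662, 0.2291]
ee_rot: [[0.092, -0.994, -0.057], [-0.817, -0.108, 0.566], [-0.569, -0.005, -0.822]]
wrist_force: [-0.3, -0.3, -0.2]
gripper_width: 0.113
```

```bash
python3 st.py;python3 - <<'E'
from h import *
c=wcam(); cv2.imwrite('pics/w9.png',c['pixels'][:,:,::-1])
im=cv2.imread('pics/w9.png'); cv2.imwrite('pics/z11.png',cv2.resize(im[130:250,180:340],(800,600),interpolation=3))
for t in (-20,20):
  a=np.radians(t); print(t,proj(c,slope(.0885+.029*np.sin(a),.074,.006+.029*np.cos(a))))
im=cv2.imread('pics/w7.png'); cv2.imwrite('pics/z12.png',cv2.resize(im[130:250,180:340],(800,600),interpolation=3))
E
```

```text
t 18.5 sl [0.0605 0.0721 0.2007] F panel [-0.37  0.37 -0.04] M [ 0.08  1.2  -0.01] w 9.9 roterr [ 0.33  0.33 -0.07]
-20 [[254.13262151 189.16812289]]
20 [[254.05708664 204.56844836]]
```

View pics/z11.png

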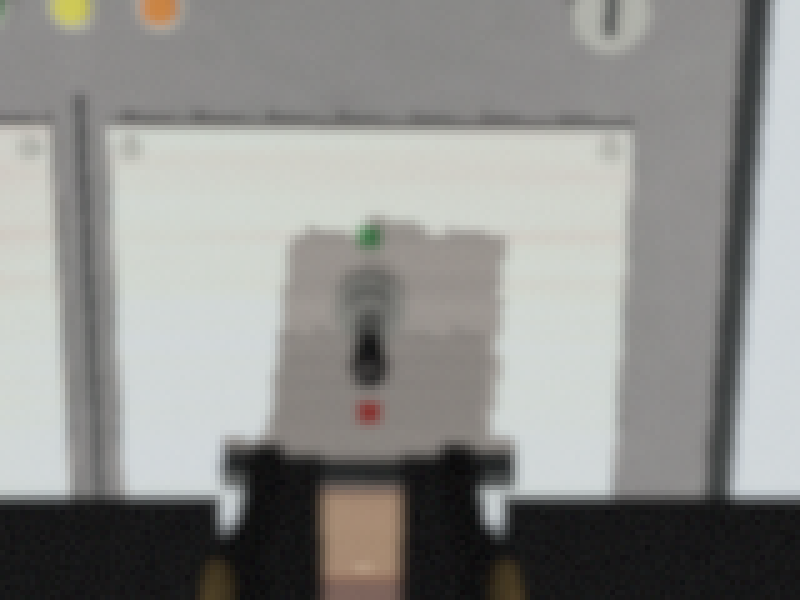

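View pics/z12.png

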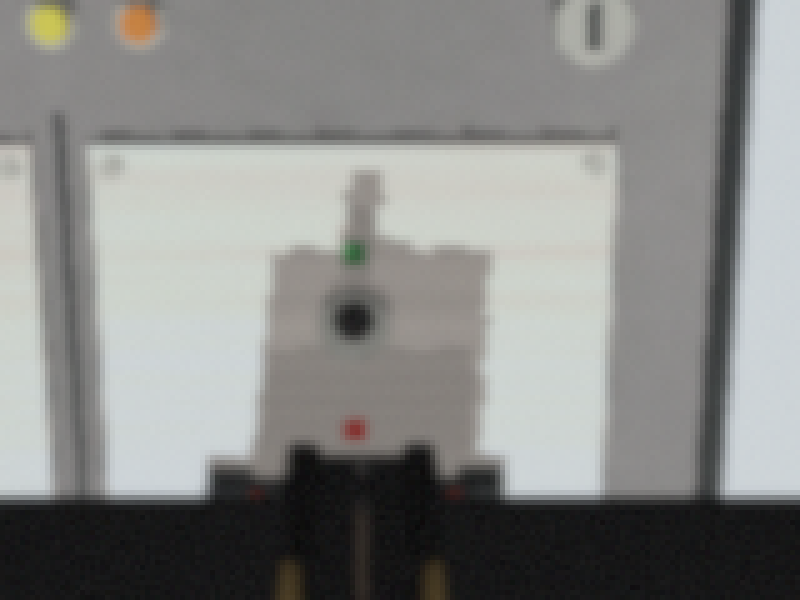

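```bash
python3 - <<'E'
from h import *
R=toolR(tilt=58)
delta(slope(.223,.0735,.21),R); delta(slope(.2214,.0735,.124),R); delta(slope(.1576,.0735,.0841),R)
E
```

```text
delta [-6.5, 0.02, -0.49, -0.02, 11.56, -0.02] |d|mm 162.9 ang 57.8
delta [-6.45, 0.03, 2.95, -0.02, 11.56, -0.02] |d|mm 177.2 ang 57.8
delta [-3.9, 0.03, 4.55, -0.02, 11.56, -0.02] |d|mm 149.9 ang 57.8
```

Emit:
play_rows --pt "-6.5 0 -0.5 0 11.56 0 36" --pt "-6.5 0 -0.5 0 11.56 0 36" --pt "-6.5 0 -0.5 0 11.56 0 36" --pt "-6.5 0 -0.5 0 11.56 0 36" --pt "-6.5 0 -0.5 0 11.56 0 36" --pt "-6.5 0 -0.5 0 11.56 0 36" --pt "-6.5 0 -0.5 0 11.56 0 36" --pt "-6.45 0 1.4 0 11.56 0 36" --pt "-6.45 0 2.9 0 11.56 0 36" --pt "-6.45 0 2.9 0 11.56 0 36" --pt "-6.45 0 2.9 0 11.56 0 36"

```text
time_s: 19.65
tcp_pos: [0.4528, 0.1077, 0.2573]
ee_rot: [[0.103, -0.994, 0.04], [-0.913, -0.111, -0.392], [0.394, 0.004, -0.919]]
wrist_force: [0.8, -0.4, 0.6]
gripper_width: 0.411
```

```bash
python3 st.py;python3 - <<'E'
from h import *
c=wcam(); cv2.imwrite('pics/w10.png',c['pixels'][:,:,::-1])
cap('side','side7'); im=cv2.imread('pics/side7.png'); cv2.imwrite('pics/z13.png',cv2.resize(im[90:240,160:310],(600,600),interpolation=3))
R=toolR(tilt=58)
delta(slope(.1576,.0735,.0841),R)
E
```

```text
t 19.65 sl [0.2201 0.074  0.1234] F panel [-0.05 -0.78  0.8 ] M [ 0.06 -0.83  0.  ] w 35.8 roterr [-0.23 58.23 -0.  ]
delta [-0.05, 0.02, 3.01, 0.0, -0.01, -0.01] |d|mm 75.3 ang 0.1
```

View pics/w10.png

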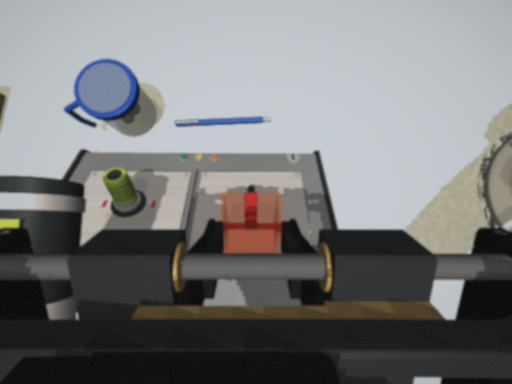

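View pics/z13.png

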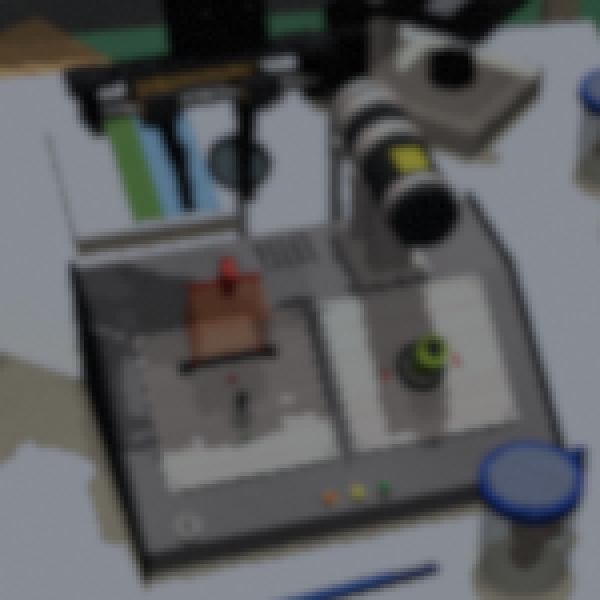

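Emit:
play_rows --pt "0 0 1.2 0 0 0 36" --pt "0 0 2.4 0 0 0 36" --pt "0 0 3 0 0 0 36" --pt "0 0 3 0 0 0 36" --pt "0 0 3 0 0 0 0" --pt "0 0 3 0 0 0 0" --pt "0 0 3 0 0 0 0" --pt "0 0 3 0 0 0 0" --pt "0 0 3 0 0 0 0" --pt "0 0 3 0 0 0 0"

```text
time_s: 20.75
tcp_pos: [0.4571, 0.0785, 0.1899]
ee_rot: [[0.1, -0.994, 0.043], [-0.914, -0.109, -0.39], [0.392, -0.001, -0.92]]
wrist_force: [-2.3, 0.9, 3.2]
gripper_width: 0.111
```

```bash
python3 st.py; python3 arc.py 1.7 .95 9;  python3 arc.py .95 0.35 7; python3 arc.py .35 0.0 5;
```

```text
t 20.75 sl [0.1573 0.0729 0.085 ] F panel [2.76 2.14 1.93] M [ 0.22 -0.65 -0.34] w 9.6 roterr [4.000e-02 5.809e+01 5.000e-02]
1.617 [0.26, 0, 0.19, 0, np.float64(0.0), 0]
1.533 [0.5, 0, 0.4, 0, np.float64(0.0), 0]
1.45 [0.72, 0, 0.63, 0, np.float64(0.0), 0]
1.367 [0.92, 0, 0.88, 0, np.float64(0.0), 0]
1.283 [1.1, 0, 1.14, 0, np.float64(0.0), 0]
1.2 [1.26, 0, 1.42, 0, np.float64(0.0), 0]
1.117 [1.39, 0, 1.71, 0, np.float64(0.0), 0]
1.033 [1.46, 0, 2.01, 0, np.float64(-0.61), 0]
0.95 [1.48, 0, 2.31, 0, np.float64(-1.56), 0]
0.864 [0.04, 0, 0.31, 0, np.float64(-0.98), 0]
0.779 [0.05, 0, 0.62, 0, np.float64(-1.96), 0]
0.693 [0.03, 0, 0.93, 0, np.float64(-2.95), 0]
0.607 [-0.01, 0, 1.24, 0, np.float64(-3.93), 0]
0.521 [-0.07, 0, 1.55, 0, np.float64(-4.91), 0]
0.436 [-0.17, 0, 1.84, 0, np.float64(-5.89), 0]
0.35 [-0.29, 0, 2.13, 0, np.float64(-6.88), 0]
0.28 [0.03, 0, 0.25, 0, np.float64(-0.8), 0]
0.21 [0.05, 0, 0.51, 0, np.float64(-1.6), 0]
0.14 [0.05, 0, 0.76, 0, np.float64(-2.41), 0]
0.07 [0.03, 0, 1.02, 0, np.float64(-3.21), 0]
0.0 [-0.01, 0, 1.27, 0, np.float64(-4.01), 0]
```

Emit:
play_rows --pt "0.26 0 0.19 0 0 0 0" --pt "0.5 0 0.4 0 0 0 0" --pt "0.72 0 0.63 0 0 0 0" --pt "0.92 0 0.88 0 0 0 0" --pt "1.1 0 1.14 0 0 0 0" --pt "1.26 0 1.42 0 0 0 0" --pt "1.39 0 1.71 0 0 0 0" --pt "1.46 0 2.01 0 -0.61 0 0" --pt "1.48 0 2.31 0 -1.56 0 0"

```text
time_s: 21.65
tcp_pos: [0.4632, 0.0217, 0.15]
ee_rot: [[0.107, -0.994, 0.029], [-0.959, -0.111, -0.261], [0.263, 0.001, -0.965]]
wrist_force: [-2.0, 1.1, 1.0]
gripper_width: 0.112
```

```bash
python3 st.py
```

```text
t 21.65 sl [0.0877 0.0731 0.0851] F panel [1.62 1.82 0.08] M [ 0.31 -1.04 -0.41] w 9.8 roterr [-4.000e-02  5.023e+01 -2.000e-02]
```

Emit:
play_rows --pt "0.04 0 0.31 0 -0.98 0 0" --pt "0.05 0 0.62 0 -1.96 0 0" --pt "0.03 0 0.93 0 -2.95 0 0" --pt "-0.01 0 1.24 0 -3.93 0 0" --pt "-0.07 0 1.55 0 -4.91 0 0" --pt "-0.17 0 1.84 0 -5.89 0 0" --pt "-0.29 0 2.13 0 -6.88 0 0"

```text
time_s: 22.35
tcp_pos: [0.4638, 0.0157, 0.0969]
ee_rot: [[0.102, -0.994, -0.036], [-0.938, -0.108, 0.33], [-0.332, -0.0, -0.943]]
wrist_force: [-1.2, 2.9, 1.8]
gripper_width: 0.106
```

```bash
python3 st.py
```

```text
t 22.35 sl [0.0523 0.0731 0.0451] F panel [ 3.53  0.87 -0.26] M [ 0.53 -0.38 -0.21] w 9.2 roterr [ 0.07 15.6   0.1 ]
```

Emit:
play_rows --pt "0.03 0 0.25 0 -0.8 0 0" --pt "0.05 0 0.51 0 -1.6 0 0" --pt "0.05 0 0.76 0 -2.41 0 0" --pt "0.03 0 1.02 0 -3.21 0 0" --pt "0.01 0 1.2 0 -3.6 0 0" --pt "0.01 0 1.2 0 -3.6 0 0"

```text
time_s: 22.95
tcp_pos: [0.4625, 0.0258, 0.0681]
ee_rot: [[0.082, -0.994, -0.067], [-0.79, -0.106, 0.605], [-0.608, 0.003, -0.794]]
wrist_force: [0.7, 6.5, 4.5]
gripper_width: 0.108
```

```bash
python3 st.py
```

```text
t 22.95 sl [0.044  0.0733 0.0157] F panel [ 7.84 -1.4   0.02] M [-0.39 -1.15 -0.05] w 9.4 roterr [ 0.01 -2.46  0.33]
```

Emit:
play_rows --pt "0 0 0.06 0 0 0 0" --pt "0 0 0.12 0 0 0 0" --pt "0 0 0.12 0 0 0 0"

```text
time_s: 23.25
tcp_pos: [0.4625, 0.0263, 0.0664]
ee_rot: [[0.086, -0.994, -0.066], [-0.793, -0.109, 0.6], [-0.603, 0.0, -0.798]]
wrist_force: [1.0, 1.3, 3.1]
gripper_width: 0.11
```

```bash
python3 st.py
```

```text
t 23.25 sl [0.0435 0.0733 0.014 ] F panel [ 2.74 -1.18  1.91] M [-0.17  0.14 -0.07] w 9.6 roterr [ 0.03 -2.11  0.09]
```

Emit:
play_rows --pt "0 0 0 0 0 0 36" --pt "0 0 0 0 0 0 36" --pt "0 0 0 0 0 0 36" --pt "0 0 0 0 0 0 36" --pt "0 0 -1.2 0 0 0 36" --pt "0 0 -3 0 0 0 36" --pt "0 0 -5 0 0 0 36" --pt "0 0 -7 0 0 0 36" --pt "0 0 -7 0 0 0 10" --pt "0 0 -7 0 0 0 0"

```text
time_s: 24.25
tcp_pos: [0.4743, -0.079, 0.2067]
ee_rot: [[0.087, -0.994, -0.063], [-0.793, -0.107, 0.6], [-0.603, -0.002, -0.798]]
wrist_force: [-1.0, -0.1, -0.9]
gripper_width: 0.308
```

```bash
python3 st.py;python3 - <<'E'
from h import *
import pickle
c=wcam(); pickle.dump(c,open('c11.pkl','wb')); cv2.imwrite('pics/w11.png',c['pixels'][:,:,::-1])
im=cv2.imread('pics/w11.png'); cv2.imwrite('pics/z14.png',cv2.resize(im[130:250,180:340],(800,600),interpolation=3))
E
```

```text
t 24.25 sl [0.0371 0.0732 0.1897] F panel [-0.51  1.   -0.79] M [ 0.1   1.19 -0.05] w 26.8 roterr [ 0.18 -2.09  0.07]
```

View pics/z14.png

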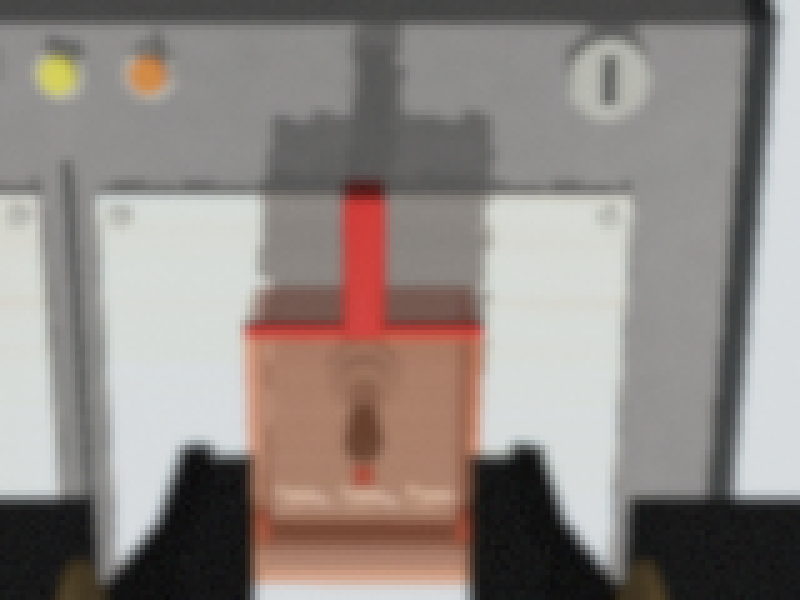

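```bash
python3 - <<'E'
from h import *
delta(slope(.042,.074,.06),toolR());delta(slope(.042,.074,.046),toolR())
E
```

```text
delta [0.0, 0.01, 5.14, -0.0, 0.43, -0.03] |d|mm 128.5 ang 2.2
delta [0.02, 0.01, 5.7, -0.0, 0.43, -0.03] |d|mm 142.5 ang 2.2
```

Emit:
play_rows --pt "0 0 1.5 0 0.43 0 0" --pt "0 0 3.2 0 0.43 0 0" --pt "0 0 4.6 0 0.43 0 0" --pt "0 0 5.2 0 0.43 0 0" --pt "0 0 5.5 0 0.43 0 0" --pt "0 0 5.7 0 0.43 0 0" --pt "0 0 5.7 0 0.43 0 0"

```text
time_s: 25.0
tcp_pos: [0.4645, 0.0071, 0.0921]
ee_rot: [[0.089, -0.994, -0.064], [-0.815, -0.11, 0.57], [-0.573, 0.001, -0.819]]
wrist_force: [-0.3, 0.5, -0.2]
gripper_width: 0.008
```

```bash
python3 st.py
```

```text
t 25.0 sl [0.0425 0.0734 0.0461] F panel [ 0.31  0.27 -0.47] M [ 0.03  1.18 -0.01] w 0.7 roterr [-0.03  0.03  0.07]
```

Emit:
play_rows --pt "0 0 0.06 0 0 0 0" --pt "0 0 0.12 0 0 0 0" --pt "0 0 0.16 0 0 0 0" --pt "0 0 0.16 0 0 0 0"

```text
time_s: 25.4
tcp_pos: [0.4651, 0.0083, 0.0903]
ee_rot: [[0.091, -0.994, -0.061], [-0.815, -0.109, 0.569], [-0.572, -0.002, -0.82]]
wrist_force: [-0.2, -2.6, 4.6]
gripper_width: 0.004
```

```bash
python3 st.py
```

```text
t 25.4 sl [0.0423 0.0727 0.044 ] F panel [0.55 0.5  5.17] M [ 0.28  1.01 -0.07] w 0.3 roterr [ 0.12  0.1  -0.02]
```

Emit:
play_rows --pt "0 0 0.06 0 0 0 0" --pt "0 0 0.06 0 0 0 0"

```text
time_s: 25.6
tcp_pos: [0.4652, 0.0084, 0.09]
ee_rot: [[0.092, -0.994, -0.061], [-0.815, -0.111, 0.568], [-0.571, -0.003, -0.821]]
wrist_force: [-1.0, -5.1, 9.3]
gripper_width: -0.001
```

```bash
python3 st.py
```

```text
t 25.6 sl [0.0422 0.0726 0.0437] F panel [ 1.29  1.51 10.43] M [ 0.76  0.76 -0.08] w -0.1 roterr [ 0.12  0.15 -0.1 ]
```

Emit:
play_rows --pt "0 0 -0.8 0 0 0 0" --pt "0 0 -2.4 0 0 0 0" --pt "0 0 -4.2 0 0 0 0" --pt "0 0 -6 0 0 0 0" --pt "0.5 -1 -7 0 0 0 0" --pt "0.8 -2 -7.5 0 0 0 0" --pt "0.8 -2 -7.5 0 0 0 0" --pt "0.8 -2 -7.5 0 0 0 0"

```text
time_s: 26.4
tcp_pos: [0.5275, -0.1077, 0.2298]
ee_rot: [[0.088, -0.994, -0.063], [-0.814, -0.109, 0.57], [-0.574, 0.001, -0.819]]
wrist_force: [-0.6, 0.0, -0.9]
gripper_width: 0.006
```

```bash
python3 st.py;python3 - <<'E'
from h import *
c=wcam(); cv2.imwrite('pics/w12.png',c['pixels'][:,:,::-1])
for k,q in dict(rod=(.1345,.0737,.007),c1=(.0645,.0457,.041),c2=(.0645,.1017,.041),tabend=(.0315,.0737,.043),tabend_05=(.0315+.001,.0737,.043+.005),plugend=(.0967,-.075,.054),plug_drawn=(.0967,-.075,.059)).items(): print(k,proj(c,slope(*q)).round(1))
im=cv2.imread('pics/w12.png'); cv2.imwrite('pics/z15.png',cv2.resize(im[130:250,220:380],(800,600),interpolation=3))
for cam in ['scene','side']:
  cap(cam,cam+'9')
  for t in ['jar','pencil','lens_stand']: print(cam,t,[(np.round(d['centre'],3).tolist(),round(d['score'],2)) for d in r.spot_in(cam,t)[:1]])
E
```

```text
t 26.4 sl [0.0222 0.0235 0.2283] F panel [-0.43  0.57 -0.74] M [ 0.06  1.16 -0.06] w 0.5 roterr [ 0.02 -0.01  0.11]
rod [[285.5 238.8]]
c1 [[268.9 201.8]]
c2 [[311.6 201.8]]
tabend [[291.4 177.7]]
tabend_05 [[291.9 179.5]]
plugend [[176.  228.6]]
plug_drawn [[175.  230.3]]
scene jar [([0.669, -0.033, 0.091], 0.69)]
scene pencil [([0.524, -0.051, 0.008], 0.48)]
scene lens_stand [([0.506, 0.361, 0.016], 0.59)]
side jar [([0.649, -0.074, 0.086], 0.98)]
side pencil [([0.516, -0.055, 0.009], 0.69)]
side lens_stand [([0.505, 0.351, 0.122], 0.64)]
```

View pics/w12.png

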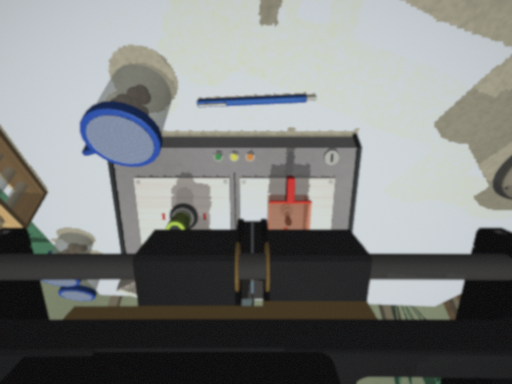

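View pics/z15.png

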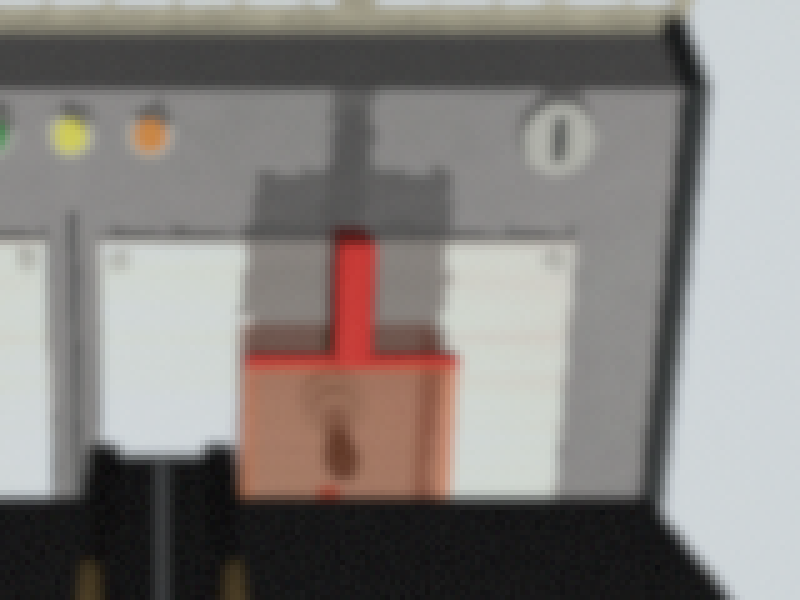

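View pics/side9.png

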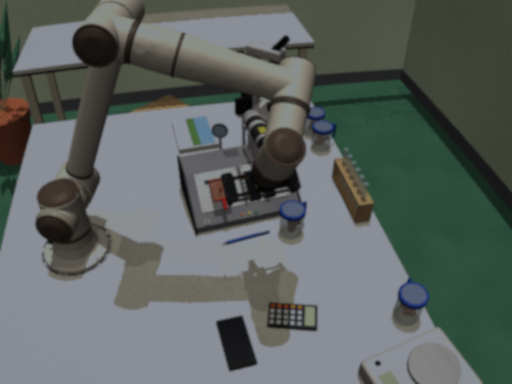

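```bash
python3 -c "
from station import r
print(r.finish_job())"
```

```text
the job is handed in; nothing more can be done
None
```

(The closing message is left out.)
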